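# Key test of the counter alarm box

### The job

Do the closing-time key test of the counter's alarm box. Slide the dust cover on its sloped face fully aside, take the key from its stand, push it fully into the uncovered keyhole, turn it clockwise to its stop and back to its home position, then pull it out and put it back in its stand, upright with its collar resting on the block. Leave the dust cover fully open, the lock at home and the small loose things on the counter where they are.

Things in the scene. Friction and masses are not known exactly. Their poses are not given: they have to be found in the camera images.
- alarm_box: Alarm box: a fixed white wedge, 130 mm deep, 180 mm wide, 20 mm high in front and 111 mm at the back; its top face slopes down towards the robot, 35 degrees from level. Origin: centre of its underside on the counter; x to its high back, y left, z up. The face carries a 60 x 48 mm steel plate with the keyhole, a dust cover over it, and two guide rails for the cover.
- lock: Keyhole. Origin: centre of its mouth on the outside of the plate, 67 mm over the counter. z points straight out of the sloped face (35 degrees from vertical, to the robot's side), x up the slope, y level to the left. A slot 23 mm along x, 7 mm along y, plate 6 mm thick; the key goes in along -z. The cover's rails, 5 mm wide, 5 mm proud, run along y at x = +-27.5 mm, from y = -23 to 82 mm.
- rotor (a joint): Angle of the brass lock cylinder behind the plate, rad: 0 home (start), 1.2 stop; grows as the key turns clockwise as seen facing the sloped face. Friction 0.06 N m, no spring. Its slot, 22 x 5.6 mm, 11 to 32 mm below the mouth, lies in line with the keyhole at home; the blade has 0.08 rad of play either way. Away from home the plate holds the blade in.
- cover (a joint): Travel of the dust cover, m: 0 to 0.012 at the start (keyhole covered), 0.045 at its stop (keyhole clear). It grows towards +y of lock. About 1.5 N of friction, no spring.
- cover_tab (a point): Centre of the upright finger tab on the dust cover, 16 mm above the keyhole's mouth along z; axes as lock. The tab is 18 mm (x) by 10 mm (y), rises to 26 mm above the mouth, and lies 10 mm + the cover's travel from the keyhole's centre towards +y. The cover is an aluminium plate 48 mm (x) by 36 mm (y), its top 5 mm above the mouth.
- key_bow (a point): Centre of the grip (bow) of the steel key, a flat block 30 mm (x) by 10 mm (y) by 32 mm (z), 33 mm above the underside of the key's collar. z runs along the shaft from blade to bow. The key is 79 mm long, 50 to 100 g, and the same after half a turn about z. It starts upright in its stand, its yaw drawn anew.
- key_collar (a point): Centre of the underside of the key's collar, a disc 34 mm across, 4 mm thick, between shaft and bow; axes as key_bow. With the key fully in, it rests on the plate at the origin of lock. Below it: 5 mm shaft for 10 mm, then the blade, 20 mm (x) by 4 mm (y), to 26 mm, then a nose 16.5 by 2.5 mm to 30 mm.
- stand_hole (a point): Centre of the mouth of the hole in the key stand, a fixed wooden block 60x60 mm on a 78x78 mm foot, its top 42 mm above the counter. The round hole is upright, 26 mm across, 36 mm deep; the collar rests on the block's top.
- tape_clear: roll of brown packing tape lying flat, 94 mm across, 48 mm tall; origin at its underside; a bystander, loose, not to be disturbed
- letter_block1: toy block with a star on its sides, 31x31x30 mm; origin at its underside; a bystander, loose, not to be disturbed
- glue_stick: glue stick standing on end, 27 mm across, 88 mm tall; origin at its underside; a bystander, loose, not to be disturbed
- toy_cup1: toy cup, 44x53x28 mm; origin at its underside; a bystander, loose, not to be disturbed
Not all that is in view belongs to the job. Leave any blue look-alike of the part that bears key_bow alone.

How it is judged:
On the way, in this order (a step that is already met when the one before it is completed fails the run):
1. the dust cover is slid fully aside (within 5 mm of its stop) (value of joint cover above 0.04 m), for 0.2 s.
2. the key is fully in the keyhole: collar within 4 mm of the plate and of the keyhole's centre, square to the face within 0.12 rad (z of key_collar in the frame of lock between -0.004 and 0.004 m and x of key_collar in the frame of lock between -0.004 and 0.004 m and y of key_collar in the frame of lock between -0.004 and 0.004 m and angle between the z axis of key_collar and the z axis of lock, either way round below 0.12 rad), for 0.2 s.
3. the key, still in (collar within 10 mm of the keyhole's mouth), has turned the lock to its stop (above 1.12 of 1.2 rad) (value of joint rotor above 1.12 rad and distance between key_collar and lock below 0.01 m), for 0.2 s.
4. the key, still in, has turned the lock back home (below 0.1 rad) (value of joint rotor below 0.1 rad and distance between key_collar and lock below 0.01 m), for 0.2 s.
At the end, for the whole second after the job is handed in: The key stands upright (within 0.1 rad) in its stand, its collar resting on the block (within 3 mm) and within 8 mm of the hole's centre, released; the lock is at home (below 0.1 rad) and the dust cover within 5 mm of its open stop (horizontal distance between key_collar and stand_hole below 0.008 m and z of key_collar in the frame of stand_hole between -0.003 and 0.003 m and angle between key_collar's own z axis and vertical below 0.1 rad and value of joint rotor below 0.1 rad and value of joint cover above 0.04 m); the robot touches nothing.
It fails at once if a bystander is moved more than 30 mm (distance of any of tape_clear, letter_block1, glue_stick, toy_cup1 from where it was at the start of the episode above 0.03 m).
It also fails if it takes over 72 s, if anything falls off the work surface, if the arm or the gripper's body presses on something with over 40 N, if the wrist force passes 120 N, or if a joint passes its speed limit or range.

### The arm

A 6-joint arm with a two-finger parallel gripper is mounted at the origin on a cart in front of the work surface, level with it; the furniture and walls round the work are solid. World frame = base frame: x ahead of the robot, y to its left, z up, the work surface at z = 0. Lengths are in m, angles in rad, forces in N, time in s.
With the tool pointing down it reaches from about 0.25 to 0.725 m from the base axis. Payload 4 kg.
Tool frame: the origin (TCP) lies midway between the tips of the shut fingers; the grasp point (between the pads) lies manip.pinch_z behind it (manip.pinch_z is the distance from the TCP to the grasp point, in m); z points along the fingers, y is the line along which they close (so a half turn about z gives the same grasp; the last joint's range is limited). The gripper opens to 85 mm and grips with 20 to 120 N. Pads are 22 mm wide; open, the fingers measure 114 mm over their backs; the gripper's body (76 mm by 85 mm) begins 54 mm behind the grasp point. The pads swing forward as they close: fully open they stand 13 mm farther back than shut.
Start: joints at [1.215, 0.241, 0.005, 1.335, 0, 1.571], TCP at [0.174, 0.469, 0.202] pointing down, gripper open.
Joint ranges: [-2.72, 2.72], [-1.05, 1.87], [-1.09, 1.28], [-1.99, 2.15], [-1.42, 1.44], [-3.14, 3.14]. Speed limits (rad/s): [2.79, 2.79, 3.14, 3.14, 3.14, 3.14].

### API

Orientations are given as a unit quaternion [x, y, z, w].
In Python, from bench import get_obs, eyes, manip gives the robot as it stands.
- The arm moves only by the tool carry_out, never from a script. Its argument "plan" is one flat list of numbers, 5 for each row, row after row: the opening, from 0 (shut) to 1 (fully open), then the shift along the world's x, y, z in m, then the turn about the world's z in degrees. A call has exactly 8 rows; each row is the pose to reach, as a shift and turn from the pose commanded when the call began; what a row does not reach only later rows make up. A row lasts 1/12 s, in which the tool goes at most 41.7 mm and 7.16 degrees, less where a joint would pass 70% of its speed; a pose out of reach is approached as far as the arm can. A call with a gripper value outside its range is refused whole. The fingers move at their own pace and stop on an object; "newtons" is the grip in N (left out, the last holds). Time passes only in rows, so rows that repeat a pose let the fingers close, or fill a call up. It gives the time, the measured TCP pose, the force, the opening and the grip force at its end, in the units of the state.
- get_obs(): the state, without advancing time (a new reading comes with each control period).
- eyes.snapshot(name): name is "scene" or "top" or "wrist"; returns the picture (480x640x3 uint8, red, green, blue); there is no depth.
- eyes.camera_model(name): a dict with "K" (3x3 intrinsics, pixels), "extrinsics" (4x4, takes a point from camera to world coordinates). Camera axes: x right, y up, looking along -z (the intrinsics and any distortion apply to the point x, -y, -z); pixel columns grow to the right and rows downward; lengths in m; the calibration is good to about 2 mm. A picture is of the moment at which its call begins: read the wrist's pose just before it. camera_model takes no time and is no camera call; for the wrist camera it gives the pose at the moment of the call.
- manip.sign_off(): hands the job in; it is judged then, once.
The state is a dict: "t": time; "qpos": joint angles; "dq": joint speeds; "joint_efforts": joint torques, N m; "tool_pos": TCP position; "tool_rot": TCP orientation; "ft_force": force on the tool from outside, world axes, zero at the start; "wrist_torque": the same for the moment, N m; "opening": opening from 0.0 (shut) to 1.0 (fully open); "finger_force": force on a finger pad.
Only numpy, scipy, OpenCV 4.12 (cv2) and the standard library are available. Lean on these libraries where they do the work, as an engineer would, in place of code of your own. Each camera call takes 0.05 s, during which the arm holds its last target. There are 200 camera calls.

## Working session

There is one attempt and no reset: what is moved stays moved. The work goes in short steps, Python scripts to look and compute and a tool call to move; the robot and the scene stay as the last step left them, time stands still between calls to the robot, and variables do not carry over. Pictures are saved under pics/ and viewed, at most 10 in all, crops included, and the job is handed in when it is done.

Besides the shell and the picture viewer there is one more tool, called after ">>>" by a JSON object that holds its "method" and its "body", one argument or row to a line. carry_out: Moves the arm, as the interface text tells. Its arguments: {"type":"object","properties":{"plan":{"type":"array"},"newtons":{"type":"number"}},"required":["plan"]}

```bash
mkdir -p pics
cat > h.py <<'E'
import numpy as np, cv2
from bench import get_obs, eyes, manip
def snap(n,f,crop=None,s=1):
    m=eyes.camera_model(n); im=eyes.snapshot(n)[:,:,::-1].copy(); cv2.imwrite('pics/'+f+'_raw.png',im)
    if crop: u0,v0,u1,v1=crop; im=im[v0:v1,u0:u1]
    if s!=1: im=cv2.resize(im,None,fx=s,fy=s,interpolation=cv2.INTER_CUBIC)
    cv2.imwrite('pics/'+f+'.png',im); np.savez('pics/'+f+'.npz',K=m['K'],E=m['extrinsics'],D=np.array(m.get('distortion',[0,0,0,0,0]),float)); return m
def ray(f,u,v):
    d=np.load('pics/'+f+'.npz'); p=cv2.undistortPoints(np.array([[[u,v]]],float),d['K'],d['D'])[0,0]
    r=d['E'][:3,:3]@np.array([p[0],-p[1],-1.]); return d['E'][:3,3],r
def atz(f,u,v,z):
    o,r=ray(f,u,v); return o+r*(z-o[2])/r[2]
def proj(f,P):
    d=np.load('pics/'+f+'.npz'); c=(np.asarray(P,float)-d['E'][:3,3])@d['E'][:3,:3]; c=np.atleast_2d(c)*[1,-1,-1]
    return cv2.projectPoints(c,np.zeros(3),np.zeros(3),d['K'],d['D'])[0][:,0]
E
python3 - <<'E'
from h import *
for n in('scene','top'): m=snap(n,n+'0'); print(n,m.keys() ,np.round(m['extrinsics'],3).tolist(),np.round(m['K'],1).tolist())
print(manip.pinch_z,[a for a in dir(manip) if a[0]!='_'],get_obs())
E
```

```text
scene dict_keys(['K', 'extrinsics']) [[0.644, 0.403, -0.651, -0.079], [-0.765, 0.327, -0.555, -0.49], [-0.011, 0.855, 0.519, 0.565], [0.0, 0.0, 0.0, 1.0]] [[441.3, 0.0, 327.2], [0.0, 441.3, 233.7], [0.0, 0.0, 1.0]]
top dict_keys(['K', 'extrinsics']) [[0.019, 0.99, -0.142, 0.426], [-1.0, 0.016, -0.019, 0.039], [-0.016, 0.142, 0.99, 1.04], [0.0, 0.0, 0.0, 1.0]] [[434.0, 0.0, 324.6], [0.0, 434.0, 239.5], [0.0, 0.0, 1.0]]
0.0187 ['MotionError', 'pinch_z', 'sign_off'] {'t': 0.1, 'qpos': array([ 1.21501561e+00,  2.41309418e-01,  3.85375149e-03,  1.33517982e+00,
       -3.37952169e-05,  1.57080250e+00]), 'dq': array([ 5.34960468e-04, -3.44879530e-03,  4.48027464e-03,  6.39462862e-05,
       -6.33198414e-04,  2.58867627e-03]), 'joint_efforts': array([-2.96292365e-04, -3.73137152e+01,  2.53010398e+01,  1.08509290e-02,
       -2.30195792e-05,  5.19460954e-06]), 'tool_pos': array([0.1739581 , 0.46810875, 0.20151412]), 'tool_rot': array([ 1.76956563e-01,  9.84218232e-01, -9.08057198e-04, -1.46088969e-04]), 'ft_force': array([-0.09424518, -0.16888791,  0.35434139]), 'wrist_torque': array([ 0.0606416 ,  0.00112936, -0.10047522]), 'finger_force': 0.0, 'opening': 0.9969734765543856}
```

View pics/top0.png

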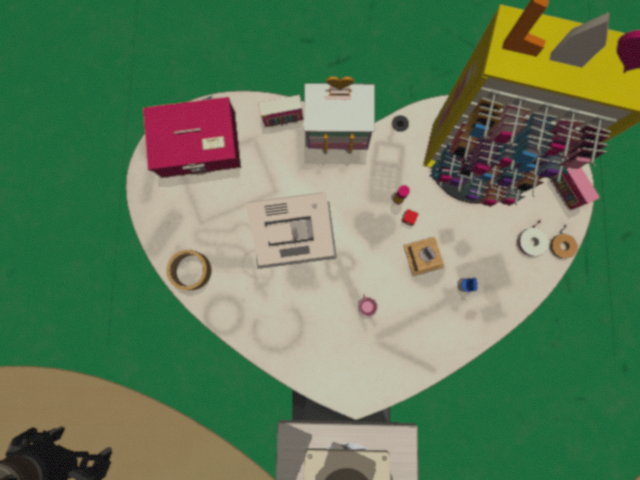

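View pics/scene0.png

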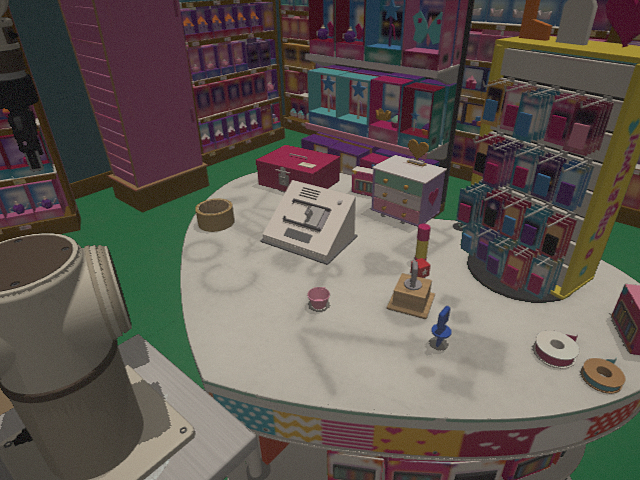

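Run:
```python
from h import *
a=cv2.imread('pics/top0_raw.png');b=cv2.imread('pics/scene0_raw.png')
f=lambda im,u,v,w,h,s:cv2.resize(im[v:v+h,u:u+w],None,fx=s,fy=s,interpolation=cv2.INTER_CUBIC)
top=np.hstack([f(a,242,185,100,75,4),f(a,394,222,100,75,4)])
bot=np.hstack([f(b,260,175,100,75,4),f(b,380,250,100,75,4)])
cv2.imwrite('pics/m1.png',np.vstack([top,bot]))
```

```text
(no output)
```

View pics/m1.png

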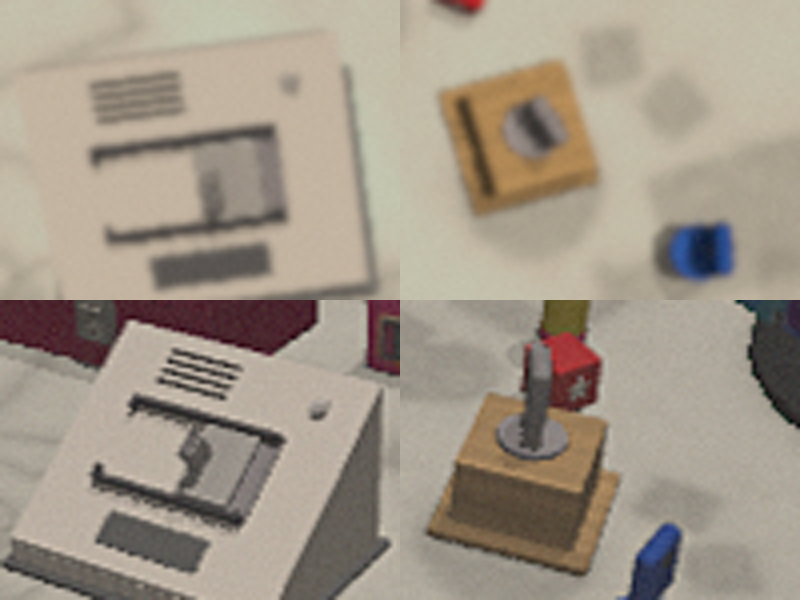

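```bash
cat >> h.py <<'E'
from scipy.optimize import least_squares
t=np.radians(35);R0=np.array([[np.cos(t),0,-np.sin(t)],[0,1,0],[np.sin(t),0,np.cos(t)]])
def Rz(a): c,s=np.cos(a),np.sin(a); return np.array([[c,-s,0],[s,c,0],[0,0,1]])
def lockT(p): return Rz(p[2])@R0, np.array([p[0],p[1],.067])
E
python3 - <<'E'
from h import *
pts=np.array([[27.5,82,4],[27.5,-23,4],[-27.5,82,4],[-27.5,-23,4]])/1e3
ut=np.array([[90,156],[276,130],[106,240],[288,215]])/4+[242,185]-.4
us=np.array([[132,102],[284,138],[97,171],[243,222]])/4+[260,175]-.4
def f(p,w=(1,1)):
    R,o=lockT(p);P=pts@R.T+o; return np.r_[(proj('top0',P)-ut).ravel()*w[0],(proj('scene0',P)-us).ravel()*w[1]]
for w in((1,1),(1,0),(0,1)):
    r=least_squares(f,[.48,.05,0.1],args=(w,)); print(w,r.x.round(4),np.round(f(r.x),1).reshape(-1,2).tolist())
print('collar top',atz('top0',394+135/4,222+130/4,.046),'scene',atz('scene0',380+133/4,250+137/4,.046))
for u,v in((90,95),(207,122),(183,188),(55,162)): print(atz('scene0',380+u/4,250+v/4,.042).round(4))
print('decoy',atz('top0',469,285,.03).round(3),'glue',atz('top0',402,190,.08).round(3),'red',atz('top0',411,217,.03).round(3),'cup',atz('top0',368,306,.02).round(3))
a=[atz('top0',394+u/4,222+v/4,.09) for u,v in((125,105),(152,148))]; d=a[0]-a[1]; print(a,np.degrees(np.arctan2(d[1],d[0])))
E
```

```text
(1, 1) [0.589  0.1085 0.1541] [[0.3, -0.3], [0.3, -0.1], [0.7, 0.3], [0.5, 0.4], [0.3, -1.8], [-0.4, -0.5], [-1.1, 0.2], [-0.2, -1.2]]
(1, 0) [0.5891 0.1096 0.1538] [[-0.1, -0.4], [-0.1, -0.2], [0.2, 0.3], [0.1, 0.3], [0.1, -1.9], [-0.7, -0.7], [-1.4, 0.1], [-0.5, -1.4]]
(0, 1) [0.5866 0.1053 0.1536] [[1.7, 0.8], [1.8, 0.9], [2.1, 1.4], [1.9, 1.4], [0.6, -1.1], [0.0, 0.3], [-0.9, 1.0], [0.2, -0.3]]
collar top [ 0.53702448 -0.17911558  0.046     ] scene [ 0.53405236 -0.18131716  0.046     ]
[ 0.5547 -0.1451  0.042 ]
[ 0.5717 -0.2005  0.042 ]
[ 0.5202 -0.2163  0.042 ]
[ 0.499  -0.1605  0.042 ]
decoy [ 0.47  -0.276  0.03 ] glue [ 0.679 -0.116  0.08 ] red [ 0.627 -0.145  0.03 ] cup [ 0.417 -0.045  0.02 ]
[array([ 0.54580598, -0.16419354,  0.09      ]), array([ 0.52235144, -0.17858177,  0.09      ])] 31.527107833203246
```

>>> {"method": "carry_out", "body": {
  "plan": [0,0.03,-0.027,0.01,6,0,0.059,-0.054,0.02,12,0,0.088,-0.081,0.03,18,0,0.117,-0.108,0.03,24,0,0.146,-0.135,0.03,29,0,0.175,-0.162,0.03,29,0,0.204,-0.189,0.03,29,0,0.233,-0.216,0.03,29],
  "newtons": 20
}}

```text
t: 0.77
tool_pos: [0.408, 0.251, 0.232]
tool_rot: [-0.075, 0.997, -0.0, -0.0]
ft_force: [0.3, 0.4, -0.2]
opening: -0.0
finger_force: 0.0
```

>>> {"method": "carry_out", "body": {
  "plan": [0,0.029,-0.027,0,0,0,0.058,-0.054,0,0,0,0.087,-0.081,0,0,0,0.116,-0.108,0,0,0,0.145,-0.135,0,0,0,0.162,-0.161,0,0,0,0.162,-0.161,0,0,0,0.162,-0.161,0,0]
}}

```text
t: 1.43
tool_pos: [0.5694, 0.09, 0.231]
tool_rot: [-0.073, 0.997, 0.0, -0.001]
ft_force: [-0.4, 0.6, 0.3]
opening: -0.005
finger_force: 0.0
```

Run:
```python
from h import *
o=get_obs();print(o['t'],o['tool_pos'],o['tool_rot'],o['opening'],o['qpos'].round(2)); snap('wrist','w1'); print(proj('w1',[[.589,.1085,.067]]))
```

```text
1.4333 [0.56939075 0.09004939 0.23103075] [-7.33562298e-02  9.97305110e-01  5.95125068e-05 -1.17376641e-03] -0.004525330422357293 [0.16 0.39 0.29 1.47 0.   0.01]
[[338.70084067 231.19687208]]
```

View pics/w1.png

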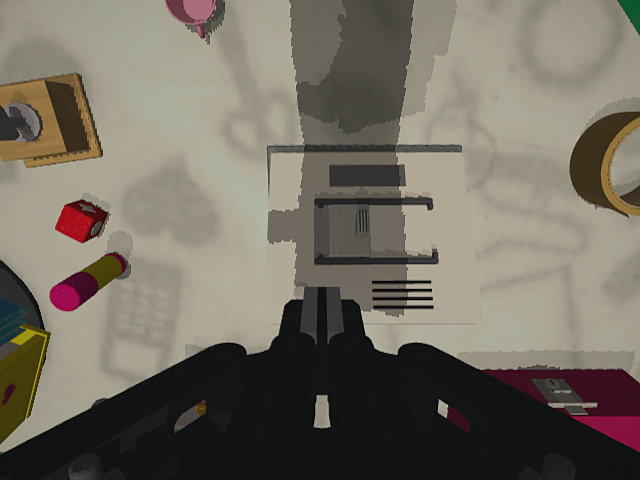

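```bash
python3 - <<'E'
from h import *
pts=np.array([[-27.5,-23,5],[-27.5,82,5],[27.5,-23,5],[27.5,82,5]])/1e3
uw=np.array([[315,202],[433.5,202],[314.5,260],[438.5,258]])
def f(p):
    R,o=lockT(p);P=pts@R.T+o; return (proj('w1',P)-uw).ravel()
print(f([.589,.1085,.154]).round(1)); r=least_squares(f,[.589,.1085,.154]);print(r.x,r.fun.round(1))
print(np.linalg.norm(f(r.x)))
R,o=lockT([.589,.1085,.154]);print(R@[0,-.02,.016]+o)
E
python3 -c "
import cv2;im=cv2.imread('pics/w1_raw.png')[130:330,250:490];cv2.imwrite('pics/w1c.png',cv2.resize(im,None,fx=3,fy=3,interpolation=2))"
```

```text
[-2.6 -1.7 -2.8 -2.5 -2.2  0.1 -1.6  1.3]
[0.58927603 0.11057921 0.15228059] [-0.3 -1.1 -0.6 -1.7  0.1  0.7  0.7  2.1]
3.146952644215903
[0.58299923 0.08732898 0.08010643]
```

View pics/w1c.png

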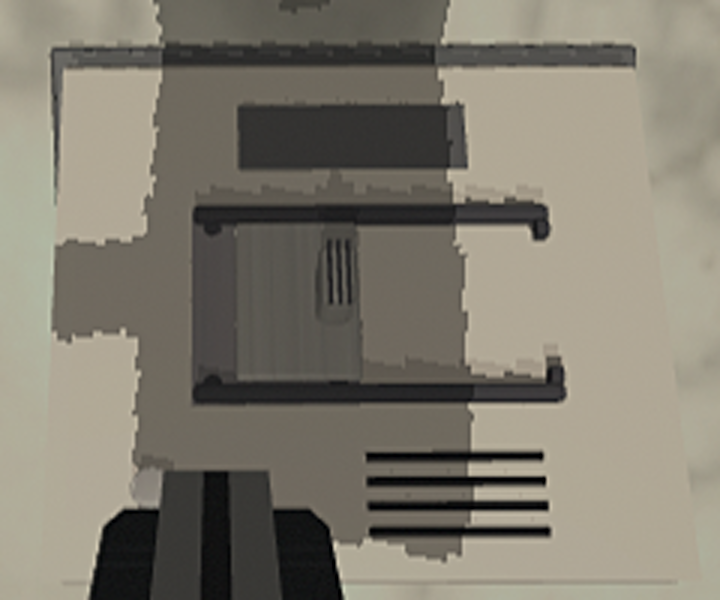

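>>> {"method": "carry_out", "body": {
  "plan": [0,0.007,0,-0.035,0,0,0.0135,-0.001,-0.07,0,0,0.0135,-0.001,-0.1,0,0,0.0135,-0.001,-0.125,0,0,0.0135,-0.001,-0.14,0,0,0.0135,-0.001,-0.15,0,0,0.0135,-0.001,-0.15,0,0,0.0135,-0.001,-0.15,0]
}}

```text
t: 2.15
tool_pos: [0.5823, 0.0917, 0.0827]
tool_rot: [-0.076, 0.997, 0.0, -0.0]
ft_force: [0.0, -0.7, 1.1]
opening: -0.001
finger_force: 0.0
```

>>> {"method": "carry_out", "body": {
  "plan": [0,-0.001,0.006,0,0,0,-0.002,0.012,0,0,0,-0.003,0.018,0,0,0,-0.004,0.024,0,0,0,-0.005,0.03,0,0,0,-0.006,0.036,0,0,0,-0.006,0.041,0,0,0,-0.007,0.046,0,0]
}}

```text
t: 2.82
tool_pos: [0.5757, 0.1374, 0.0823]
tool_rot: [-0.075, 0.997, -0.0, 0.0]
ft_force: [0.1, -0.4, -0.0]
opening: -0.003
finger_force: 0.0
```

>>> {"method": "carry_out", "body": {
  "plan": [0,-0.001,0.003,0,0,0,-0.001,0.006,0,0,0,-0.001,0.008,0,0,0,-0.002,0.01,0,0,0,-0.002,0.012,0,0,0,-0.002,0.013,0,0,0,-0.002,0.014,0,0,0,-0.002,0.014,0,0]
}}

```text
t: 3.48
tool_pos: [0.5737, 0.1508, 0.0823]
tool_rot: [-0.075, 0.997, 0.0, 0.0]
ft_force: [-0.2, -0.1, -0.4]
opening: -0.001
finger_force: 0.0
```

>>> {"method": "carry_out", "body": {
  "plan": [0,0,0.002,0,0,0,-0.001,0.004,0,0,0,-0.001,0.005,0,0,0,-0.001,0.006,0,0,0,-0.001,0.006,0,0,0,-0.001,0.006,0,0,0,-0.001,0.006,0,0,0,-0.001,0.006,0,0]
}}

```text
t: 4.15
tool_pos: [0.5727, 0.1566, 0.0823]
tool_rot: [-0.075, 0.997, -0.0, 0.0]
ft_force: [-0.1, 0.1, -0.1]
opening: -0.004
finger_force: 0.0
```

Run:
```python
from h import *
snap('scene','s2');a=cv2.imread('pics/s2_raw.png')[165:255,250:370]; snap('wrist','w2');b=cv2.imread('pics/w2_raw.png')
cv2.imwrite('pics/m2.png',np.hstack([cv2.resize(a,(400,300),interpolation=2),cv2.resize(b,(400,300))]))
```

```text
(no output)
```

View pics/m2.png

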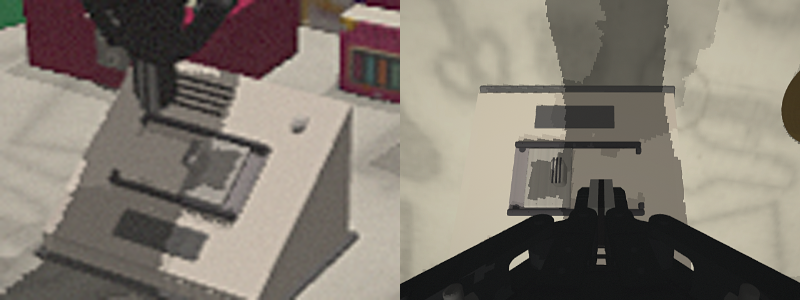

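Run:
```python
from h import *
T=get_obs()['tool_pos'];R,o=lockT([.589,.1105,.1525]);print(T,R.T@(T-o))
for f in('s2','w2'): print(f,proj(f,[T,R@[0,.022,.026]+o,R@[.0275,.082,.005]+o,R@[.0275,-.023,.005]+o,R@[-.0275,-.023,.005]+o,R@[-.0275,.082,.005]+o]).round(0).tolist())
a=cv2.imread('pics/s2_raw.png')[165:255,250:370];b=cv2.imread('pics/w2_raw.png')[190:340,220:420]
cv2.imwrite('pics/m3.png',np.vstack([cv2.resize(a,(400,300),interpolation=2),cv2.resize(b,(400,300),interpolation=2)]))
```

```text
[0.57266992 0.15661183 0.08229276] [0.00128801 0.04805737 0.01776714]
s2 [[297.0, 208.0], [305.0, 209.0], [292.0, 198.0], [329.0, 208.0], [319.0, 228.0], [282.0, 217.0]]
w2 [[321.0, 279.0], [263.0, 272.0], [392.0, 339.0], [171.0, 340.0], [184.0, 230.0], [386.0, 230.0]]
```

View pics/m3.png

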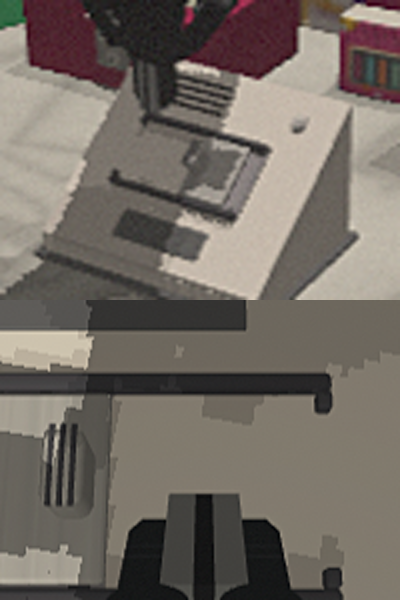

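Run:
```python
from h import *
T=get_obs()['tool_pos'];x=Rz(.1525)[:,0]
print(np.load('pics/w2.npz')['E'].round(3).tolist())
for h in (0,.005,.01,.015,.02,.025,.03):
  print(h,proj('w2',[T+[0,0,h],T+[0,0,h]-.011*x]).round(0).tolist(),proj('s2',[T+[0,0,h],T+[0,0,h]-.011*x,T+[0,0,h]+.011*x]).round(0).tolist())
print(proj('w1',[[.5694,.09,.231]]))
R,o=lockT([.589,.1105,.1525])
for y in (.01,.016,.022): print(y,proj('w1',R@[0,y,.026]+o).round(1),proj('w2',R@[0,y,.026]+o).round(1))
```

```text
[[-0.15, -0.949, -0.277, 0.502], [0.989, -0.144, -0.042, 0.146], [-0.0, -0.28, 0.96, 0.254], [0.0, 0.0, 0.0, 1.0]]
0 [[321.0, 279.0], [321.0, 257.0]] [[297.0, 208.0], [294.0, 210.0], [300.0, 206.0]]
0.005 [[321.0, 283.0], [321.0, 261.0]] [[297.0, 206.0], [294.0, 208.0], [300.0, 204.0]]
0.01 [[321.0, 288.0], [321.0, 264.0]] [[297.0, 204.0], [294.0, 206.0], [300.0, 202.0]]
0.015 [[321.0, 293.0], [321.0, 269.0]] [[297.0, 202.0], [294.0, 204.0], [299.0, 200.0]]
0.02 [[321.0, 298.0], [321.0, 273.0]] [[297.0, 200.0], [294.0, 202.0], [299.0, 198.0]]
0.025 [[321.0, 303.0], [321.0, 278.0]] [[297.0, 198.0], [294.0, 200.0], [299.0, 196.0]]
0.03 [[321.0, 308.0], [321.0, 283.0]] [[297.0, 196.0], [294.0, 198.0], [299.0, 194.0]]
[[320.73585291 279.15390031]]
0.01 [[354.6 220.8]] [[235.7 272.5]]
0.016 [[361.9 220.8]] [[249.1 272.5]]
0.022 [[369.3 220.7]] [[262.5 272.4]]
```

>>> {"method": "carry_out", "body": {
  "plan": [0,0,0,-0.002,0,0,0,0,-0.004,0,0,0,0,-0.006,0,0,0,0,-0.008,0,0,0,0,-0.01,0,0,0,0,-0.012,0,0,0,0,-0.012,0,0,0,0,-0.012,0]
}}

```text
t: 4.92
tool_pos: [0.5725, 0.1567, 0.0701]
tool_rot: [-0.075, 0.997, -0.0, -0.0]
ft_force: [0.7, 0.4, 0.8]
opening: 0.001
finger_force: 0.0
```

>>> {"method": "carry_out", "body": {
  "plan": [0,0,0,-0.001,0,0,0,0,-0.002,0,0,0,0,-0.003,0,0,0,0,-0.004,0,0,0,0,-0.005,0,0,0,0,-0.006,0,0,0,0,-0.006,0,0,0,0,-0.006,0]
}}

```text
t: 5.58
tool_pos: [0.5726, 0.1567, 0.0642]
tool_rot: [-0.075, 0.997, -0.0, -0.0]
ft_force: [-0.9, 0.6, -0.3]
opening: 0.001
finger_force: 0.0
```

>>> {"method": "carry_out", "body": {
  "plan": [0,0,0,-0.001,0,0,0,0,-0.002,0,0,0,0,-0.003,0,0,0,0,-0.004,0,0,0,0,-0.005,0,0,0,0,-0.006,0,0,0,0,-0.007,0,0,0,0,-0.008,0]
}}

```text
t: 6.25
tool_pos: [0.5726, 0.1567, 0.0562]
tool_rot: [-0.075, 0.997, -0.0, -0.0]
ft_force: [-0.2, -0.0, -0.4]
opening: -0.003
finger_force: 0.0
```

>>> {"method": "carry_out", "body": {
  "plan": [0,0,0,-0.001,0,0,0,0,-0.002,0,0,0,0,-0.003,0,0,0,0,-0.003,0,0,0,0,-0.003,0,0,0,0,-0.003,0,0,0,0,-0.003,0,0,0,0,-0.003,0]
}}

```text
t: 6.92
tool_pos: [0.5727, 0.1567, 0.0534]
tool_rot: [-0.075, 0.997, 0.0, 0.0]
ft_force: [-0.1, -0.8, -0.7]
opening: 0.004
finger_force: 0.0
```

>>> {"method": "carry_out", "body": {
  "plan": [0,0,0,-0.0005,0,0,0,0,-0.001,0,0,0,0,-0.0015,0,0,0,0,-0.002,0,0,0,0,-0.0025,0,0,0,0,-0.003,0,0,0,0,-0.003,0,0,0,0,-0.003,0]
}}

```text
t: 7.58
tool_pos: [0.5726, 0.1567, 0.0502]
tool_rot: [-0.075, 0.997, -0.0, -0.0]
ft_force: [-0.2, 0.5, -1.0]
opening: -0.002
finger_force: 0.0
```

Run:
```python
from h import *
o=get_obs();T=o['tool_pos'];print(o['t'],T,o['ft_force'])
snap('scene','s3');snap('wrist','w3')
print(proj('s3',[T,T+[0,0,.0187]]),proj('w3',[T,T+[0,0,.0187]]))
a=cv2.imread('pics/s3_raw.png')[150:240,250:350];b=cv2.imread('pics/w3_raw.png')[200:350,240:440]
cv2.imwrite('pics/m4.png',np.hstack([cv2.resize(a,(400,360),interpolation=2),cv2.resize(b,(400,300),interpolation=2)[:360].repeat(1,0) if 0 else cv2.copyMakeBorder(cv2.resize(b,(400,300),interpolation=2),0,60,0,0,0)]))
```

```text
7.5833 [0.57262196 0.15666524 0.05023618] [-0.21832167  0.48033561 -0.98709887]
[[297.69524513 219.5919057 ]
 [297.33682821 212.67651864]] [[320.8331776  279.06660478]
 [320.74429522 296.1277063 ]]
```

View pics/m4.png

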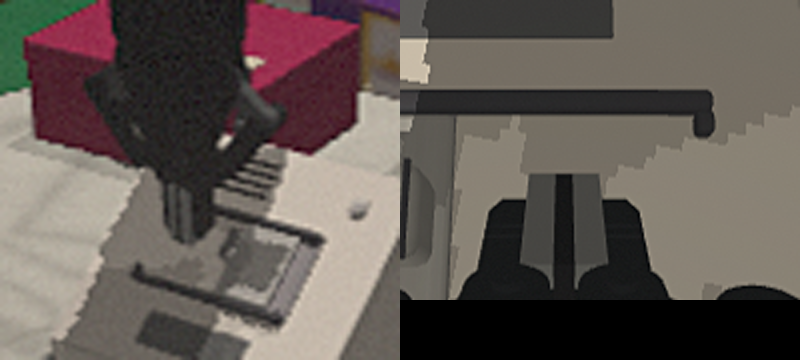

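>>> {"method": "carry_out", "body": {
  "plan": [0,0,0,-0.001,0,0,0,0,-0.002,0,0,0,0,-0.003,0,0,0,0,-0.004,0,0,0,0,-0.005,0,0,0,0,-0.006,0,0,0,0,-0.007,0,0,0,0,-0.007,0]
}}

```text
t: 8.35
tool_pos: [0.5725, 0.1566, 0.043]
tool_rot: [-0.075, 0.997, -0.0, -0.0]
ft_force: [0.3, 0.5, 0.2]
opening: 0.001
finger_force: 0.0
```

>>> {"method": "carry_out", "body": {
  "plan": [0,0,0,-0.0005,0,0,0,0,-0.001,0,0,0,0,-0.0015,0,0,0,0,-0.002,0,0,0,0,-0.0025,0,0,0,0,-0.003,0,0,0,0,-0.003,0,0,0,0,-0.003,0]
}}

```text
t: 9.02
tool_pos: [0.5727, 0.1567, 0.0403]
tool_rot: [-0.075, 0.997, -0.0, 0.0]
ft_force: [0.1, 0.8, 0.1]
opening: -0.002
finger_force: 0.0
```

>>> {"method": "carry_out", "body": {
  "plan": [0,0,0,0.03,0,0,0,0,0.055,0,0,0.003,-0.02,0.055,0,0,0.007,-0.045,0.055,0,0,0.01,-0.067,0.055,0,0,0.01,-0.067,0.035,0,0,0.01,-0.067,0.015,0,0,0.01,-0.067,0.007,0]
}}

```text
t: 9.68
tool_pos: [0.5811, 0.0888, 0.0451]
tool_rot: [-0.075, 0.997, -0.0, -0.002]
ft_force: [0.0, 0.1, -0.4]
opening: -0.001
finger_force: 0.0
```

>>> {"method": "carry_out", "body": {
  "plan": [0,-0.001,0.005,0,0,0,-0.002,0.01,0,0,0,-0.002,0.015,0,0,0,-0.003,0.02,0,0,0,-0.004,0.025,0,0,0,-0.005,0.03,0,0,0,-0.005,0.035,0,0,0,-0.006,0.04,0,0]
}}

```text
t: 10.35
tool_pos: [0.5771, 0.1303, 0.0479]
tool_rot: [-0.075, 0.997, -0.0, 0.001]
ft_force: [1.1, -1.4, 0.6]
opening: 0.003
finger_force: 0.9
```

>>> {"method": "carry_out", "body": {
  "plan": [0,0,0.003,0,0,0,-0.001,0.006,0,0,0,-0.001,0.009,0,0,0,-0.002,0.012,0,0,0,-0.002,0.014,0,0,0,-0.002,0.016,0,0,0,-0.002,0.017,0,0,0,-0.002,0.017,0,0]
}}

```text
t: 11.02
tool_pos: [0.5743, 0.1449, 0.0472]
tool_rot: [-0.075, 0.997, -0.002, -0.001]
ft_force: [0.4, -6.1, 2.1]
opening: -0.003
finger_force: 3.0
```

>>> {"method": "carry_out", "body": {
  "plan": [0,0,-0.006,0.03,0,0,0,-0.02,0.065,0,0,-0.003,-0.055,0.085,5,0.3,-0.008,-0.095,0.11,10,0.5,-0.012,-0.135,0.11,15,0.5,-0.016,-0.175,0.11,20,0.5,-0.02,-0.215,0.11,22,0.5,-0.024,-0.255,0.11,22]
}}

```text
t: 11.68
tool_pos: [0.5502, -0.1095, 0.1575]
tool_rot: [-0.265, 0.964, 0.0, 0.0]
ft_force: [0.5, 0.5, -0.4]
opening: 0.496
finger_force: 0.0
```

>>> {"method": "carry_out", "body": {
  "plan": [0.5,-0.008,-0.038,0,0,0.5,-0.016,-0.074,0,0,0.5,-0.016,-0.074,0,0,0.5,-0.016,-0.074,0,0,0.5,-0.016,-0.074,0,0,0.5,-0.016,-0.074,0,0,0.5,-0.016,-0.074,0,0,0.5,-0.016,-0.074,0,0]
}}

```text
t: 12.35
tool_pos: [0.5351, -0.1808, 0.1573]
tool_rot: [-0.265, 0.964, 0.0, 0.0]
ft_force: [0.6, -0.2, 1.2]
opening: 0.5
finger_force: 0.0
```

Run:
```python
from h import *
o=get_obs();T=o['tool_pos'];print(o['t'],T,o['tool_rot'],o['opening'])
snap('wrist','w4');snap('top','t4')
print(proj('w4',[[.536,-.18,.046],[.536,-.18,.091],T]).round(0).tolist())
b=cv2.imread('pics/w4_raw.png')[60:360,160:480];c=cv2.imread('pics/t4_raw.png')[185:260,242:342]
cv2.imwrite('pics/m5.png',np.hstack([cv2.resize(b,(560,525),interpolation=2),cv2.copyMakeBorder(cv2.resize(c,(240,180),interpolation=2),0,345,0,0,0)]))
```

```text
12.35 [ 0.5350552  -0.18083047  0.1573072 ] [-2.65142424e-01  9.64209249e-01  1.35098728e-04  3.76769534e-05] 0.5000851808105795
[[321.0, 222.0], [321.0, 240.0], [321.0, 279.0]]
```

View pics/m5.png

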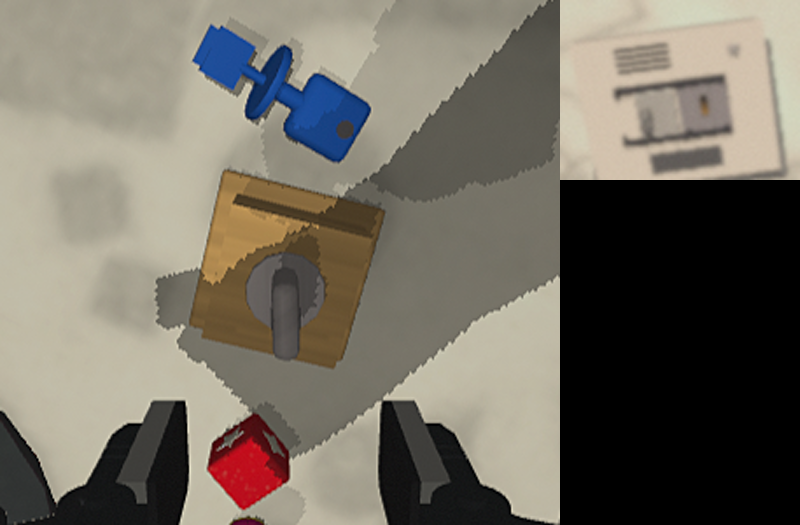

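Run:
```python
from h import *
print('collar',atz('w4',160+286/1.75,60+290/1.75,.046))
for y in(267,275,283,352,358): print(y,atz('w4',160+285.5/1.75,60+y/1.75,.091)[:2])
# keyhole from top t4
R,o=lockT([.589,.1105,.1525]);print('pred keyhole px',proj('t4',o),'seen',242+144/2.4,185+103/2.4)
im=cv2.imread('pics/t4_raw.png')[185:260,242:342]; hsv=cv2.cvtColor(im,cv2.COLOR_BGR2HSV)
m=(hsv[...,1]>110)&(hsv[...,0]>8)&(hsv[...,0]<30); ys,xs=np.nonzero(m); print(len(xs),xs.mean()+242 if len(xs) else 0,ys.mean()+185 if len(xs) else 0)
```

```text
collar [ 0.53740763 -0.17744452  0.046     ]
267 [ 0.52024522 -0.1881339 ]
275 [ 0.52272241 -0.18665641]
283 [ 0.52521604 -0.18516912]
352 [ 0.54743105 -0.17191925]
358 [ 0.54942484 -0.17073008]
pred keyhole px [[301.60184142 228.60068788]] seen 302.0 227.91666666666669
3 302.0 230.0
```

>>> {"method": "carry_out", "body": {
  "plan": [0.5,0.001,0.003,-0.04,0,0.5,0.001,0.003,-0.08,0,0.5,0.001,0.003,-0.105,0,0.5,0.001,0.003,-0.118,0,0.5,0.001,0.003,-0.125,0,0.5,0.001,0.003,-0.125,0,0.5,0.001,0.003,-0.125,0,0.5,0.001,0.003,-0.125,0],
  "newtons": 20
}}

```text
t: 13.12
tool_pos: [0.5371, -0.1796, 0.0339]
tool_rot: [-0.264, 0.964, -0.001, 0.001]
ft_force: [0.0, -0.7, -0.6]
opening: 0.5
finger_force: 0.0
```

>>> {"method": "carry_out", "body": {
  "plan": [0,0,0,0,0,0,0,0,0,0,0,0,0,0,0,0,0,0,0,0,0,0,0,0,0,0,0,0,0,0,0,0,0,0.002,0,0,0,0,0.004,0]
}}

```text
t: 13.78
tool_pos: [0.5351, -0.1791, 0.036]
tool_rot: [-0.264, 0.965, 0.0, -0.0]
ft_force: [-0.3, -0.3, -0.5]
opening: 0.111
finger_force: 23.5
```

>>> {"method": "carry_out", "body": {
  "plan": [0,0,0,0.008,0,0,0,0,0.016,0,0,-0.004,-0.0025,0.016,0,0,-0.0085,-0.005,0.016,0,0,-0.013,-0.0075,0.016,0,0,-0.017,-0.01,0.0155,0,0,-0.0215,-0.0125,0.015,0,0,-0.0255,-0.015,0.0135,0]
}}

```text
t: 14.45
tool_pos: [0.5104, -0.1949, 0.0503]
tool_rot: [-0.264, 0.965, -0.001, 0.001]
ft_force: [3.6, 1.5, 3.6]
opening: 0.113
finger_force: 24.8
```

>>> {"method": "carry_out", "body": {
  "plan": [0,-0.003,-0.002,-0.001,0,0,-0.0065,-0.004,-0.002,0,0,-0.0065,-0.004,-0.002,0,0,-0.0065,-0.004,-0.002,0,0,-0.0065,-0.004,0.01,0,0,-0.0065,-0.004,0.04,0,0,-0.0065,-0.004,0.07,0,0,-0.0065,-0.004,0.09,0]
}}

```text
t: 15.12
tool_pos: [0.5017, -0.1984, 0.1407]
tool_rot: [-0.264, 0.965, 0.0, -0.002]
ft_force: [1.7, -0.4, 0.2]
opening: 0.114
finger_force: 24.7
```

Run:
```python
from h import *
o=get_obs();T=o['tool_pos'];print(o['t'],T,o['tool_rot'],o['opening'],o['ft_force'],o['finger_force'])
snap('scene','s6');snap('wrist','w6')
P=T+[0,0,.0427];print(proj('s6',P),proj('w6',P))
a=cv2.imread('pics/s6_raw.png')[150:290,320:500];b=cv2.imread('pics/w6_raw.png')[150:450,160:480]
cv2.imwrite('pics/m6.png',np.hstack([cv2.resize(a,(480,373),interpolation=2),cv2.copyMakeBorder(cv2.resize(b,(320,300),interpolation=2),0,73,0,0,0)]))
```

```text
15.1167 [ 0.5017274  -0.19835872  0.14066328] [-2.63923874e-01  9.64541184e-01  3.87401695e-04 -2.08377028e-03] 0.1142416086421221 [ 1.72520736 -0.37216221  0.16174742] 24.686653912067413
[[419.60731555 232.08431988]] [[325.80340672 315.13598128]]
```

View pics/m6.png

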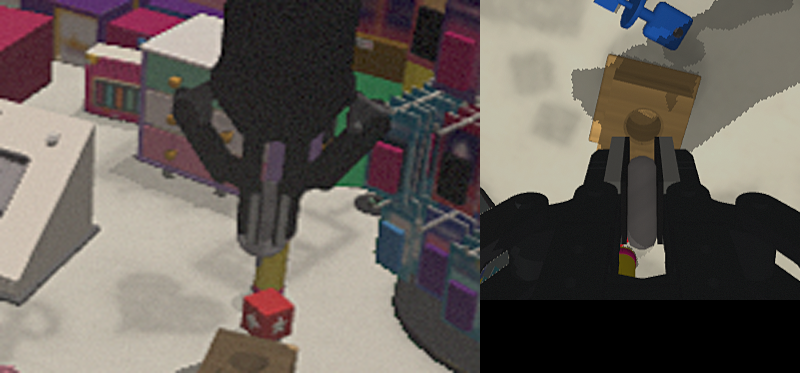

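Run:
```python
from h import *
T=get_obs()['tool_pos'];a=np.radians(30.7);P=T+[0,0,.0427]
th=np.linspace(0,2*np.pi,40)
disc=np.c_[.017*np.cos(th),.017*np.sin(th),0*th-.033]
bow=np.array([[x,y,z] for x in(-.015,.015) for y in(-.005,.005) for z in(-.016,.016)])
tip=np.array([[x,0,-.063] for x in (-.008,.008)])
for d in (0,20,30,35,40,45):
    t=np.radians(d);R=Rz(a)@np.array([[np.cos(t),0,-np.sin(t)],[0,1,0],[np.sin(t),0,np.cos(t)]])
    D=proj('s6',disc@R.T+P);B=proj('w6',bow@R.T+P);W=proj('w6',disc@R.T+P);S=proj('s6',tip@R.T+P)
    print(d,'scene disc u',D[:,0].min().round(1),D[:,0].max().round(1),'v',D[:,1].min().round(1),D[:,1].max().round(1),'tip',S.round(0).tolist(),'wrist bow v',B[:,1].min().round(0),B[:,1].max().round(0),B[:,0].min().round(0),B[:,0].max().round(0),'disc v',W[:,1].min().round(0),W[:,1].max().round(0))
# hole centre at z .042 and key hole
print(atz('w6',160+164,150+123,.042))
```

```text
0 scene disc u 408.9 429.1 v 242.0 252.8 tip [[417.0, 264.0], [417.0, 259.0]] wrist bow v 268.0 384.0 304.0 336.0 disc v 250.0 320.0
20 scene disc u 409.0 429.0 v 235.1 250.7 tip [[417.0, 257.0], [417.0, 250.0]] wrist bow v 279.0 376.0 305.0 336.0 disc v 273.0 349.0
30 scene disc u 409.2 429.1 v 231.5 248.8 tip [[417.0, 252.0], [418.0, 244.0]] wrist bow v 275.0 368.0 305.0 336.0 disc v 286.0 363.0
35 scene disc u 409.2 429.1 v 229.7 247.6 tip [[418.0, 249.0], [418.0, 241.0]] wrist bow v 271.0 365.0 304.0 336.0 disc v 292.0 370.0
40 scene disc u 409.3 429.2 v 227.8 246.3 tip [[418.0, 247.0], [418.0, 238.0]] wrist bow v 268.0 368.0 304.0 336.0 disc v 299.0 377.0
45 scene disc u 409.4 429.3 v 226.0 244.9 tip [[418.0, 244.0], [418.0, 235.0]] wrist bow v 266.0 372.0 304.0 336.0 disc v 306.0 384.0
[ 0.53564358 -0.17865101  0.042     ]
```

Run:
```python
from h import *
g=cv2.imread('pics/s6_raw.png',0)
for v in range(222,254,1): print(v,' '.join('%3d'%x for x in g[v,404:434]))
w=cv2.imread('pics/w6_raw.png',0)
print('w')
for v in range(280,432,4): print(v,' '.join('%3d'%x for x in w[v,290:356:3]))
```

```text
222  87 103  70  64  75  71  39  41  41  41  51  52  52  48  55  73  76  74  70  62  35  35  37  33  40  40  42  37  27  58
223 102 150 145 140 109  54  35  41  43  46  62  79  72  59  56  71  73  71  74  62  37  53  77  66  44  41  45  29  38 125
224 138 150 144 151 145 101  30  41  44  51  76  84  81  62  50  76  71  74  73  67  42  54  78  82  68  35  25  30  85 162
225 142 141 143 146 140 102  38  36  36  47  70  83  72  54  61  71  74  62  65  63  35  63  85  78  65  42  38  27 118 194
226 138 138 141 146 133  73  32  40  41  53  76  87  78  52  52  74  73  75  71  62  34  75  83  81  62  37  36  40 132 193
227 137 137 143 148 131  51  28  40  43  55  77  86  74  45  61  71  75  70  72  62  43  75  79  73  53  38  33  35 116 180
228 142 137 139 147 135  47  41  41  41  61  83  81  71  45  64  76  74  78  78  56  47  80  84  79  49  30  32  38 110 170
229 135 141 146 157 141  56  35  44  42  59  87  86  75  42  60  70  75  78  75  52  47  76  88  75  42  38  26  61 129 171
230 137 142 146 161 139  27  43  39  43  64  82  84  70  51  71  76  79  76  75  51  51  85  87  73  37  34 
[... 5665 characters left out ...]
 159 156 147 148 163 157 185 182 183 184  79  24  20  19
404  19  21  22  74  69  68  41  39  39 145 142 145 176 178 179 180 182 182 206  20  21  20
408  19  22  20  78  71  69  70  71  38 114 148 162 167 172 173 175 179 181 204  19  21  20
412  21  18  20  60  70  69  69  68  62  89 160 159 158 159 162 167 171 174 149  19  19  18
416  17  18  20  77  72  70  69  68  63 125 157 156 157 156 159 163 166 169 195  18  18  19
420  23  19  21  76  72  70  70  68  53 162 159 158 156 156 159 157 159 161 179  16  19  22
424  19  19  19  36  59  70  72  70  53 163 161 159 158 159 160 165 138 133  70  17  19  21
428  22  20  22  21  20  19  20  19  12   1  67  68   3  11  17  18  21  22  18  20  24  19
```

Run:
```python
from h import *
T=get_obs()['tool_pos'];a=np.radians(30.7)
th=np.linspace(0,2*np.pi,80)
disc=np.vstack([np.c_[.017*np.cos(th),.017*np.sin(th),0*th+z] for z in(-.033,-.029)])
r=.008;c=np.array([[np.sign(np.cos(q))*.007+r*np.cos(q),np.sign(np.sin(q))*.008+r*np.sin(q)] for q in th])
bow=np.vstack([np.c_[c[:,0],0*th+y,c[:,1]] for y in(-.005,.005)])
def pred(p):
    t,fx,up=p;R=Rz(a)@np.array([[np.cos(t),0,-np.sin(t)],[0,1,0],[np.sin(t),0,np.cos(t)]])
    P=T+[0,0,.0427+up]+fx*Rz(a)[:,0]
    D=proj('s6',disc@R.T+P);B=proj('w6',bow@R.T+P)
    return np.array([D[:,1].max(),D[D[:,0].argmin(),1],B[:,1].min(),B[:,1].max()])
obs=np.array([246.5,239.5,308,396])
print(np.load('pics/w6.npz')['K'])
print(pred([np.radians(37),0,0]))
for d in(0,20,30,37,45,55,65):
    q=least_squares(lambda p:np.r_[pred([np.radians(d),*p])-obs]*[1,1,.3,.3],[0,0]);print(d,q.x.round(4),q.fun.round(1),q.cost.round(1))
```

```text
[[397.66022381   0.         321.56568986]
 [  0.         397.66022381 236.05840771]
 [  0.           0.           1.        ]]
[247.09485941 237.36031962 275.39221494 365.39426589]
0 [0.0086 0.0057] [ 0.7  1.7 -2.2  3.1] 9.0
20 [ 0.0122 -0.0011] [ 0.9 -0.5 -0.4  0.6] 0.8
30 [ 0.0167 -0.0078] [ 0.8 -1.3  0.7 -0.9] 1.8
37 [ 0.022  -0.0146] [ 0.8 -1.6  1.3 -1.6] 3.8
45 [ 0.0262 -0.0213] [ 0.6 -1.3  1.1 -1.6] 2.9
55 [ 0.0327 -0.0319] [ 0.6 -1.4  1.2 -1.7] 3.3
65 [ 0.0392 -0.0424] [ 0.6 -1.5  1.5 -2. ] 4.4
```

Run:
```python
from h import *
w=cv2.imread('pics/w6_raw.png')
for v in list(range(284,316,3))+[340,370,388,392,396]: print(v,w[v,312:336:6].tolist())
```

```text
284 [[36, 56, 71], [33, 54, 69], [35, 55, 68], [33, 54, 67]]
287 [[38, 61, 76], [34, 56, 70], [34, 56, 70], [35, 56, 69]]
290 [[46, 75, 95], [35, 58, 72], [36, 56, 70], [40, 66, 82]]
293 [[50, 85, 107], [45, 74, 94], [46, 76, 96], [47, 78, 99]]
296 [[45, 80, 102], [50, 82, 104], [52, 84, 107], [50, 83, 106]]
299 [[48, 80, 102], [46, 79, 100], [48, 80, 100], [48, 81, 102]]
302 [[53, 86, 109], [53, 88, 112], [52, 86, 109], [48, 79, 101]]
305 [[50, 81, 103], [52, 80, 99], [51, 77, 96], [52, 87, 110]]
308 [[49, 73, 91], [58, 58, 61], [59, 60, 64], [52, 66, 78]]
311 [[59, 59, 63], [62, 63, 67], [60, 62, 65], [58, 60, 63]]
314 [[62, 63, 66], [63, 65, 68], [64, 65, 68], [60, 62, 66]]
340 [[62, 63, 66], [63, 64, 67], [63, 64, 67], [60, 62, 65]]
370 [[62, 65, 67], [67, 70, 72], [66, 68, 71], [65, 66, 70]]
388 [[71, 73, 77], [66, 68, 71], [66, 68, 72], [66, 67, 71]]
392 [[77, 78, 82], [63, 66, 68], [66, 67, 71], [63, 65, 67]]
396 [[99, 108, 112], [82, 84, 89], [62, 63, 67], [78, 84, 87]]
```

Run:
```python
from h import *
T=get_obs()['tool_pos'];a=np.radians(30.7);th=np.linspace(0,2*np.pi,80)
disc=np.vstack([np.c_[.017*np.cos(th),.017*np.sin(th),0*th+z] for z in(-.033,-.029)])
for d,fx,up in((0,.0086,.0057),(20,.0122,-.0011),(25,.0145,-.004),(30,.0167,-.0078),(37,.022,-.0146),(45,.0262,-.0213)):
    t=np.radians(d);R=Rz(a)@np.array([[np.cos(t),0,-np.sin(t)],[0,1,0],[np.sin(t),0,np.cos(t)]])
    P=T+[0,0,.0427+up]+fx*Rz(a)[:,0]; nose=np.array([[-.008,0,-.063],[.008,0,-.063]])@R.T+P
    print(d,proj('w6',disc@R.T+P)[:,1].min().round(1),proj('s6',nose).round(0).tolist(), (nose[0]).round(3))
s=cv2.imread('pics/s6_raw.png')
for v in range(242,264,2): print(v,s[v,412:430:3].tolist())
```

```text
0 272.7 [[418.0, 259.0], [418.0, 254.0]] [ 0.505 -0.199  0.128]
20 296.3 [[417.0, 253.0], [417.0, 246.0]] [ 0.527 -0.186  0.122]
25 304.1 [[417.0, 252.0], [417.0, 244.0]] [ 0.533 -0.182  0.121]
30 310.3 [[417.0, 250.0], [417.0, 243.0]] [ 0.54  -0.178  0.119]
37 321.3 [[417.0, 248.0], [417.0, 240.0]] [ 0.55  -0.172  0.116]
45 331.1 [[417.0, 246.0], [417.0, 238.0]] [ 0.56  -0.166  0.114]
242 [[75, 76, 80], [79, 78, 83], [76, 75, 80], [85, 89, 91], [79, 79, 82], [38, 84, 100]]
244 [[87, 91, 96], [75, 78, 82], [83, 84, 88], [93, 96, 101], [77, 81, 83], [58, 98, 113]]
246 [[150, 163, 169], [138, 147, 155], [69, 74, 80], [57, 79, 87], [44, 99, 115], [78, 111, 119]]
248 [[151, 166, 171], [141, 153, 159], [61, 86, 92], [42, 93, 107], [48, 102, 112], [103, 122, 129]]
250 [[158, 170, 178], [142, 157, 164], [44, 92, 105], [45, 95, 110], [48, 97, 109], [105, 127, 137]]
252 [[152, 164, 169], [140, 149, 156], [44, 91, 103], [49, 100, 110], [46, 97, 110], [118, 140, 147]]
254 [[152, 162, 169], [106, 130, 137], [55, 101, 109], [51, 98, 112], [53, 102, 113], [131, 149, 155]]
256 [[147, 158, 166], [44, 72, 91], [45, 93, 104], [51, 100, 111], [46, 95, 108], [169, 181, 186]]
258 [[151, 163, 171], [53, 35, 85], [49, 88, 102], [62, 62, 180], [50, 96, 109], [178, 192, 193]]
260 [[135, 148, 147], [57, 54, 177], [59, 55, 178], [65, 62, 178], [55, 51, 171], [178, 195, 194]]
262 [[47, 45, 151], [60, 61, 182], [59, 56, 178], [63, 62, 181], [61, 61, 179], [94, 95, 174]]
```

Run:
```python
from h import *
w=cv2.imread('pics/w6_raw.png',0).astype(float)
def cross(row,a,b,th=42):
    s=w[row-1:row+2,a:b].mean(0)>th; i=np.nonzero(s)[0]; 
    g=w[row-1:row+2,a:b].mean(0); l=i[0];r=i[-1]
    L=a+l-(g[l]-th)/(g[l]-g[l-1]); Rr=a+r+(g[r]-th)/(g[r]-g[r+1]); return L,Rr,Rr-L
for v in range(314,392,6): print(v,np.round(cross(v,303,342),2))
v=np.arange(300,404); print('top col', w[300:314,318:326].mean(1).round(0), w[386:404,318:326].mean(1).round(0))
```

```text
314 [308.34 334.54  26.2 ]
320 [307.52 335.54  28.02]
326 [307.53 335.51  27.98]
332 [307.53 335.52  27.98]
338 [307.29 335.74  28.45]
344 [307.33 335.75  28.42]
350 [307.36 335.77  28.41]
356 [307.34 335.82  28.48]
362 [307.34 335.84  28.5 ]
368 [306.89 336.24  29.35]
374 [306.85 336.24  29.39]
380 [306.77 336.24  29.47]
386 [306.54 336.49  29.95]
top col [83. 87. 90. 90. 91. 80. 57. 55. 60. 61. 62. 63. 63. 64.] [ 68.  68.  68.  68.  68.  68.  67.  68.  70.  73.  78.  78.  66. 106.
 151. 154. 149. 146.]
```

```bash
cat > key.py <<'E'
from h import *
th=np.linspace(0,2*np.pi,80)
disc=np.vstack([np.c_[.017*np.cos(th),.017*np.sin(th),0*th+z] for z in(-.033,-.029)])
def rr(r): return np.array([[np.sign(np.cos(q))*(.015-r)+r*np.cos(q),np.sign(np.sin(q))*(.016-r)+r*np.sin(q)] for q in th])
c=rr(.004);bow=np.vstack([np.c_[c[:,0],0*th+y,c[:,1]] for y in(-.005,.005)])
nose=np.array([[-.008,0,-.063],[.008,0,-.063]])
def pose(T,a,t,fx,up):
    return Rz(a)@np.array([[np.cos(t),0,-np.sin(t)],[0,1,0],[np.sin(t),0,np.cos(t)]]),T+[0,0,.0427+up]+fx*Rz(a)[:,0]
E
python3 - <<'E'
from key import *
T=get_obs()['tool_pos'];a=np.radians(30.7)
def pred(p):
    R,P=pose(T,a,*p);D=proj('s6',disc@R.T+P);B=proj('w6',bow@R.T+P);W=proj('w6',disc@R.T+P)
    q=proj('w6',np.array([[x,y,.016] for x in(-.01,.01) for y in(-.005,.005)])@R.T+P)
    return np.array([D[:,1].max(),D[D[:,0].argmin(),1],proj('s6',nose@R.T+P)[:,1].max(),B[:,1].min(),B[:,1].max(),q[1,0]-q[0,0],q[3,0]-q[2,0]])
obs=np.array([246.5,239.5,246,307.5,397.5,27.9,29.7])
print(pred([np.radians(41),.0155,-.0044]).round(1))
for d in (25,30,35,40,45):
  q=least_squares(lambda p:(pred([np.radians(d),*p])-obs)*[1,.7,.7,.3,.3,2,2],[.01,0]);print(d,q.x.round(4),q.fun.round(1),q.cost)
E
```

```text
[243.4 234.4 243.4 305.6 394.9  27.5  29.2]
25 [ 0.0136 -0.0026] [ 0.3 -1.   3.8  0.6  0.6  1.8 -0.6] 9.745646189747221
30 [ 0.0142 -0.0036] [-0.4 -1.8  2.3  0.3 -0.4  0.9 -0.8] 5.024005273647684
35 [ 0.0152 -0.0048] [-1.3 -2.6  0.6 -0.1 -1.2 -0.2 -1.2] 5.848400412652877
40 [ 0.0157 -0.0062] [-2.  -3.3 -0.9 -1.  -1.7 -1.3 -1.7] 11.884330553965597
45 [ 0.0157 -0.0077] [-2.7 -3.3 -2.4 -2.  -1.6 -2.3 -2.2] 20.407604406690258
```

>>> {"method": "carry_out", "body": {
  "plan": [0,0.003,0.03,0,-3,0,0.006,0.065,0,-6,0,0.01,0.105,0,-10,0,0.014,0.145,0,-14,0,0.018,0.185,0,-18,0,0.022,0.225,0,-21.9,0,0.026,0.265,0,-21.9,0,0.0295,0.3,0,-21.9],
  "newtons": 40
}}

```text
t: 15.88
tool_pos: [0.5304, 0.1031, 0.1373]
tool_rot: [-0.076, 0.997, -0.001, -0.003]
ft_force: [1.2, -0.3, -0.1]
opening: 0.108
finger_force: 44.1
```

>>> {"method": "carry_out", "body": {
  "plan": [0,0,0,-0.01,0,0,0,0,-0.025,0,0,0,0,-0.035,0,0,0,0,-0.04,0,0,0,0,-0.04,0,0,0,0,-0.04,0,0,0,0,-0.04,0,0,0,0,-0.04,0]
}}

```text
t: 16.55
tool_pos: [0.5338, 0.1012, 0.1006]
tool_rot: [-0.075, 0.997, 0.0, 0.001]
ft_force: [-0.0, -0.1, 0.9]
opening: 0.108
finger_force: 44.1
```

Run:
```python
from key import *
o=get_obs();T=o['tool_pos'];print(o['t'],T,o['tool_rot'],o['ft_force'],o['opening'])
snap('scene','s7');snap('wrist','w7');snap('top','t7')
R,L=lockT([.589,.1105,.1525]);a=.1525
for d,f,u in((30,.0142,-.0036),(35,.0152,-.0048)):
  Rk,P=pose(T,a,np.radians(d),f,u); n=nose.mean(0)@Rk.T+P; print(d,'nose in lock',(R.T@(n-L)).round(4),'scene nose',proj('s7',n).round(1),proj('s7',disc@Rk.T+P)[:,1].max(),'top nose',proj('t7',n),'keyhole',proj('s7',L),proj('t7',L))
w=cv2.imread('pics/w7_raw.png')
s=cv2.cvtColor(cv2.imread('pics/s7_raw.png'),cv2.COLOR_BGR2GRAY)
kx,ky=proj('s7',L)[0].astype(int)
for v in range(ky-22,ky+8): print(v,' '.join('%3d'%x for x in s[v,kx-16:kx+16]))
```

```text
16.55 [0.53380517 0.10119426 0.10059348] [-7.54778359e-02  9.97147216e-01  2.86093629e-05  7.24348845e-04] [-0.00662374 -0.14660317  0.86768994] 0.1076919321329658
30 nose in lock [ 0.002  -0.0008  0.0207] scene nose [[314.4 211.8]] 210.6353442000177 top nose [[301.97997132 231.69473734]] keyhole [[316.66801876 216.76016457]] [[301.60184142 228.60068788]]
35 nose in lock [ 0.0076 -0.0008  0.0189] scene nose [[315.7 210.1]] 210.20133232712962 top nose [[301.60868477 229.09520266]] keyhole [[316.66801876 216.76016457]] [[301.60184142 228.60068788]]
194  68  57  69  75  70  48  34  35  34  30  43 120 184 208 186 139 119  37  71 144 194 187 185 191 183 190 187 187 186 186 190 187
195  70  58  73  76  70  42  41  40  42  37  29  49  77  95 120 180 202 197 185 184 191 189 186 189 188 186 189 188 185 190 188 188
196  66  55  73  80  66  37  45  32  36  37  32 110 171 121  50  73  77 113 168 191 189 188 189 192 190 184 189 186 191 188 189 183
197  71  57  67  79  67  44  43  41  49  34  39  72 101 125 175 167 136 152 190 188 185 188 187 188 189 189 187 187 190 185 190 189
198  66  61  72  72
[... 2712 characters left out ...]
  85  85  86  81  77  97 152 194 191 189
219 102  95 103  97  99 122  98  79  81  84  86  85  84  89  84  66  71  77  83  85  85  83  88  82  89  75  84 141 189 193 186 188
220 100  97 102  95 102 113  85  82  85  85  89  89  82  81  77  72  86  82  88  82  85  87  83  88  81  85 134 200 191 191 186 188
221  99 104  97  86 104 103  81  87  87  85  88  80  86  80  72  74  79  87  86  86  84  86  86  87  76  87 113 152 193 191 189 190
222  64  80  93 111 116  87  87  84  87  86  84  82  82  85  83  83  86  82  88  86  89  90  83  86  81  94 141 189 190 189 187 187
223  55  53  71  80  92  71  69  81  85  87  79  91  87  91  87  86  85  86  89  85  82  85  86  76  79 144 193 192 193 185 189 187
```

Run:
```python
from key import *
T=get_obs()['tool_pos'];R,L=lockT([.589,.1105,.1525]);a=.1525
pts=np.array([[-.00825,0,-.063],[.00825,0,-.063],[-.01,0,-.059],[-.01,0,-.043],[.01,0,-.059]])
for d,f,u in((25,.0136,-.0026),(30,.0142,-.0036),(35,.0152,-.0048),(30,.011,-.004),(35,.011,-.004)):
  Rk,P=pose(T,a,np.radians(d),f,u);D=proj('s7',disc@Rk.T+P);print(d,f,proj('s7',pts@Rk.T+P).round(1).tolist(),'disc',D.min(0).round(1),D.max(0).round(1),D[D[:,0].argmin()].round(1),D[D[:,0].argmax()].round(1))
s=cv2.imread('pics/s7_raw.png')
for v in range(194,216,1): print(v,' '.join('%3d,%3d'%(x[2],x[0]) for x in s[v,303:318]))
w=cv2.imread('pics/w7_raw.png',0)
print([int(x) for x in w[290:320:2,318:326].mean(1)],[int(x) for x in w[384:412:2,318:326].mean(1)])
```

```text
25 0.0136 [[311.2, 216.1], [314.7, 210.7], [310.4, 215.6], [308.5, 211.2], [314.6, 209.0]] disc [301.7 198. ] [316.9 211. ] [301.7 205. ] [316.9 203.7]
30 0.0142 [[312.6, 214.7], [315.9, 209.0], [311.7, 214.3], [309.6, 210.4], [315.7, 207.4]] disc [302.5 197.1] [317.6 210.7] [302.5 204.6] [317.6 203.3]
35 0.0152 [[314.0, 213.2], [317.1, 207.1], [313.1, 213.0], [310.7, 209.5], [316.8, 205.6]] disc [303.4 196.1] [318.3 210.2] [303.4 204.2] [318.3 202.3]
30 0.011 [[311.8, 215.4], [315.1, 209.7], [310.9, 215.1], [308.8, 211.1], [315.0, 208.1]] disc [301.7 197.8] [316.8 211.4] [301.7 205.4] [316.8 204. ]
35 0.011 [[313.0, 213.6], [316.1, 207.5], [312.1, 213.4], [309.7, 210.0], [315.8, 206.0]] disc [302.3 196.5] [317.3 210.7] [302.3 204.6] [317.3 202.8]
194  75, 74  73, 66  48, 46  34, 34  38, 30  36, 32  29, 26  46, 41 124,112 194,170 217,191 196,171 146,125 125,111  36, 33
195  78, 71  71, 67  42, 41  43, 38  39, 40  44, 39  39, 35  33, 32  50, 48  80, 72  99, 86 127,108 189,167 213,187 207,179
196  81, 76  70, 62  38, 37  45, 43  34, 30  39, 39  38, 36  31, 34 116,103 182,157 126,110  5
[... 1809 characters left out ...]
  92, 85  79, 68  69, 62  69, 61  72, 70  75, 73  85, 77  90, 83  85, 79  86, 79
212 105, 95 102, 93 107, 97 102, 94 103, 90 113, 99 113, 99  67, 65  72, 68  72, 66  82, 76  86, 82  91, 84  88, 81  90, 83
213 102, 92 104, 97 103, 93 103, 96  92, 81 113, 97 111, 99  70, 67  74, 69  80, 72  87, 82  91, 87  90, 83  90, 84  86, 82
214 106, 96 103, 92 100, 89 100, 90 106, 92 125,109  95, 85  87, 81  88, 84  92, 83  90, 85  96, 89  86, 83  91, 82  84, 79
215 104, 93 100, 92  99, 90 105, 96 123,108 102, 93  87, 80  90, 84  91, 86  89, 82  92, 83  85, 78  91, 86  86, 78  70, 65
[98, 103, 24, 39, 41, 41, 53, 85, 51, 59, 61, 62, 64, 65, 66] [67, 67, 81, 81, 82, 82, 83, 73, 49, 196, 185, 185, 185, 184]
```

>>> {"method": "carry_out", "body": {
  "plan": [0,0.001,0,-0.003,0,0,0.0025,0.0005,-0.0055,0,0,0.004,0.0005,-0.008,0,0,0.006,0.001,-0.0105,0,0,0.0075,0.001,-0.013,0,0,0.009,0.0015,-0.015,0,0,0.0105,0.0015,-0.017,0,0,0.0105,0.0015,-0.017,0]
}}

```text
t: 17.37
tool_pos: [0.5437, 0.1032, 0.0822]
tool_rot: [-0.076, 0.997, -0.0, -0.0]
ft_force: [0.7, -0.0, -0.7]
opening: 0.108
finger_force: 44.1
```

>>> {"method": "carry_out", "body": {
  "plan": [0,0.001,0,-0.0015,0,0,0.002,0,-0.003,0,0,0.003,0.0005,-0.0045,0,0,0.004,0.0005,-0.006,0,0,0.005,0.001,-0.0075,0,0,0.0055,0.001,-0.008,0,0,0.0055,0.001,-0.008,0,0,0.0055,0.001,-0.008,0]
}}

```text
t: 18.03
tool_pos: [0.5491, 0.1042, 0.0747]
tool_rot: [-0.076, 0.997, -0.0, -0.0]
ft_force: [-0.0, -0.5, 0.2]
opening: 0.107
finger_force: 44.1
```

>>> {"method": "carry_out", "body": {
  "plan": [0,0.001,0,-0.0015,0,0,0.002,0,-0.003,0,0,0.003,0.0005,-0.0045,0,0,0.004,0.0005,-0.006,0,0,0.0045,0.0005,-0.0065,0,0,0.0045,0.0005,-0.0065,0,0,0.0045,0.0005,-0.0065,0,0,0.0045,0.0005,-0.0065,0]
}}

```text
t: 18.7
tool_pos: [0.5537, 0.1047, 0.0683]
tool_rot: [-0.076, 0.997, -0.0, -0.0]
ft_force: [0.2, -0.5, -0.5]
opening: 0.112
finger_force: 44.1
```

Run:
```python
from key import *
o=get_obs();T=o['tool_pos'];print(T,o['ft_force'])
snap('scene','s8')
a=.1525
for d,f,u in((30,.0142,-.0036),(30,.0082,.0024)):
  Rk,P=pose(T,a,np.radians(d),f,u);D=proj('s8',disc@Rk.T+P);print(d,'disc',D.min(0).round(1),D.max(0).round(1),proj('s8',nose@Rk.T+P).round(1).tolist())
s=cv2.imread('pics/s8_raw.png',0)
for v in range(200,228,1): print(v,' '.join('%3d'%x for x in s[v,300:334]))
```

```text
[0.55366432 0.10467953 0.06832752] [ 0.15193618 -0.49170279 -0.54345421]
30 disc [307.9 206.1] [322.6 219.4] [[317.7, 223.0], [320.7, 217.6]]
30 disc [306.4 204.9] [321.2 218.3] [[316.2, 221.9], [319.3, 216.4]]
200  52  86  69  35  34  38  41  58  73  59  49  42  34  37  29  27 126 197 193 195 193 188 185 186 187 188 187 189 185 186 188 190 186 185
201  50  72  69  31  33  44  52  59  81  79  52  31  37  41  43  28 134 214 206 196 194 189 190 190 188 186 187 186 188 190 189 190 187 186
202  45  76  73  32  42  50  58  62  78  74  59  36  36  39  42  23  86 140 128 124 156 204 196 196 195 192 192 191 197 198 196 194 194 187
203  41  76  72  33  45  65  70  58  81  71  54  41  40  36  44  31  76 119 114 113 118 130 129 127 153 201 198 177 122 124 128 125 152 199
204  44  72  73  35  57  73  67  63  79  70  54  37  42  34  34  35  69 121 130 122 118 115 113 115 115 131 129 120 109 110 116 109 114 120
205  46  76  71  47  58  77  69  56  82  74  54  34  45  37  46  35  48  61  65  72  99 115 128 121 119 117 119 113 118 114 119 115 106 140
206  38  61  76  37  49  72  73  53  84  73  57  
[... 2330 characters left out ...]

223  52  54  73  81  94  70  62  72  75  76  74  68  74  78  76  73  72  71  81  85  86  86  81  76  87 115 141 191 193 189 190 191 191 187
224  41  44  51  56  53  42  53  70  80  73  76  79  73  77  76  75  76  73  79  90  84  85  84  83  98 150 194 192 191 191 189 190 189 187
225  73  44  43  35  39  51  51  46  54  66  64  75  83  79  77  75  77  68  79  90  88  86  82  92 113 112 150 195 188 188 188 188 183 189
226 104  97  98  84  56  38  42  45  45  44  52  50  59  66  71  78  73  78  83  91  89  82  87  98 117 138 190 190 188 187 188 188 189 190
227 100 104 102 103 101  99  85  50  50  41  44  43  38  46  56  55  61  78  75  70  79  77  93 115 149 197 197 189 192 189 182 191 184 188
```

>>> {"method": "carry_out", "body": {
  "plan": [0,0.001,0,-0.0015,0,0,0.002,0,-0.003,0,0,0.003,0.0005,-0.0045,0,0,0.004,0.0005,-0.006,0,0,0.0045,0.0005,-0.0065,0,0,0.0045,0.0005,-0.0065,0,0,0.0045,0.0005,-0.0065,0,0,0.0045,0.0005,-0.0065,0]
}}

```text
t: 19.42
tool_pos: [0.5582, 0.1052, 0.0618]
tool_rot: [-0.076, 0.997, -0.0, -0.0]
ft_force: [0.9, -0.4, -0.4]
opening: 0.108
finger_force: 44.1
```

>>> {"method": "carry_out", "body": {
  "plan": [0,0.0005,0,-0.001,0,0,0.001,0,-0.0015,0,0,0.0015,0,-0.002,0,0,0.002,0.0005,-0.003,0,0,0.003,0.0005,-0.004,0,0,0.003,0.0005,-0.004,0,0,0.003,0.0005,-0.004,0,0,0.003,0.0005,-0.004,0]
}}

```text
t: 20.08
tool_pos: [0.5612, 0.1057, 0.0578]
tool_rot: [-0.076, 0.997, 0.0, -0.0]
ft_force: [-0.6, 0.7, -1.3]
opening: 0.107
finger_force: 44.1
```

>>> {"method": "carry_out", "body": {
  "plan": [0,0.0005,0,-0.001,0,0,0.001,0,-0.0015,0,0,0.0015,0,-0.002,0,0,0.002,0.0005,-0.003,0,0,0.003,0.0005,-0.004,0,0,0.003,0.0005,-0.004,0,0,0.003,0.0005,-0.004,0,0,0.003,0.0005,-0.004,0]
}}

```text
t: 20.75
tool_pos: [0.5639, 0.1062, 0.0536]
tool_rot: [-0.076, 0.997, -0.0, -0.0]
ft_force: [-1.4, 0.7, -1.9]
opening: 0.107
finger_force: 44.0
```

>>> {"method": "carry_out", "body": {
  "plan": [0,0.0005,0,-0.0005,0,0,0.001,0,-0.0015,0,0,0.0015,0,-0.002,0,0,0.002,0.0005,-0.0025,0,0,0.002,0.0005,-0.0025,0,0,0.002,0.0005,-0.0025,0,0,0.002,0.0005,-0.0025,0,0,0.002,0.0005,-0.0025,0]
}}

```text
t: 21.42
tool_pos: [0.5644, 0.1062, 0.0527]
tool_rot: [-0.076, 0.997, -0.0, -0.001]
ft_force: [-8.3, -1.1, 10.2]
opening: 0.108
finger_force: 45.9
```

Run:
```python
from key import *
o=get_obs();T=o['tool_pos'];print(T,o['ft_force'],o['wrist_torque'])
snap('scene','s9');snap('wrist','w9')
R,L=lockT([.589,.1105,.1525]);D=proj('s9',(disc+[0,0,.033])@R.T+L);print('seated disc',D.min(0).round(1),D.max(0).round(1), 'bow',proj('s9',R@[0,0,.033]+L),'wrist seated bow',proj('w9',(bow+[0,0,.033])@R.T+L).min(0),proj('w9',(bow+[0,0,.033])@R.T+L).max(0))
s=cv2.imread('pics/s9_raw.png',0)
for v in range(206,230,1): print(v,' '.join('%3d'%x for x in s[v,302:334]))
w=cv2.imread('pics/w9_raw.png');print([w[v,318:326].mean(0).astype(int).tolist() for v in range(290,414,6)])
```

```text
[0.5644055  0.10618018 0.05268109] [-8.34197764 -1.14257263 10.21415378] [-0.35285104  1.54122199 -0.05776597]
seated disc [309.2 209.5] [323.6 223.2] bow [[311.89805301 209.81867367]] wrist seated bow [306.56456314 290.45451495] [337.56857988 380.89421001]
206  65  43  71  75  41  34  52  57  59  74  74  57  32  38  32  42  42  39  59  56  66  87 106 114 126 123 121 120 116 117 115 109
207  87  44  74  76  35  32  61  64  64  82  74  55  41  39  37  41  36  40  43  40  40  54  58  67  72  84 114 131 124 118 117 113
208  71  38  62  74  38  51  76  73  62  79  74  53  37  38  44  37  39  56  66  59  48  37  42  45  45  45  62  74 101 123 114 109
209  87  36  63  73  43  54  78  66  52  85  72  58  41  45  42  35  39  59  77  77  75  69  61  37  44  45  43  42  63 104 113 142
210  90  35  65  73  45  56  73  64  52  80  75  63  34  42  44  43  42  57  90  77  75  74  73  70  68  49  44  51  66 100 111 141
211  87  37  65  68  39  36  60  65  49  85  74  60  34  43  45  40  31  64  90  85  82  72  82  80  67  53  59  67  91 118 146 189
212  90  57  65  80  47  34  56  60  60  80  71  5
[... 1920 characters left out ...]
0 116 129
227 102 101 102 102  81  58  50  39  42  44  49  51  57  61  71  81  74  70  80  79  96 118 119 119 117 119 115 117 117 118 119 112
228 106 101 101 106 100 103  95  85  59  50  38  38  45  46  52  49  50  49  77  90  99 121 118 117 117 118 121 118 115 119 117 119
229 101 101 106 101 103 103 102 103 101  97  92  76  54  42  41  43  48  52  59  96 119 123 121 119 115 118 118 119 122 118 115 121
[[78, 80, 84], [75, 77, 81], [74, 76, 80], [64, 66, 69], [68, 70, 74], [71, 73, 77], [71, 73, 77], [71, 72, 76], [68, 70, 73], [69, 71, 74], [69, 71, 74], [70, 71, 74], [71, 73, 76], [72, 75, 79], [73, 75, 79], [72, 75, 79], [71, 74, 77], [88, 90, 95], [77, 80, 83], [26, 25, 25], [45, 43, 44]]
```

>>> {"method": "carry_out", "body": {
  "plan": [0.4,0,0,0,0,0.4,0,0,0,0,0.4,0,0,0,0,0.4,0,0,0.002,0,0.4,0.001,0,0.005,0,0.4,0.002,0,0.005,0,0.4,0.002,0,0.005,0,0.4,0.002,0,0.005,0]
}}

```text
t: 22.18
tool_pos: [0.5684, 0.1067, 0.0563]
tool_rot: [-0.076, 0.997, 0.0, 0.0]
ft_force: [-0.1, 0.1, 0.4]
opening: 0.398
finger_force: 0.0
```

```bash
cat > seat.py <<'E'
from key import *
# compare rendering edges: dump of wrist strip & scene strip around disc
def dump(f,n='scene'):
    snap(n,f);R,L=lockT([.589,.1105,.1525]);D=proj(f,(disc+[0,0,.033])@R.T+L);print('seated disc',D.min(0).round(1),D.max(0).round(1))
    s=cv2.imread('pics/%s_raw.png'%f,0)
    for v in range(206,228,1): print(v,' '.join('%3d'%x for x in s[v,304:330]))
E
python3 - <<'E'
from seat import *
o=get_obs();print(o['t'],o['tool_pos'],o['opening'],o['ft_force']);dump('s10')
snap('wrist','w10');R,L=lockT([.589,.1105,.1525]);B=proj('w10',(bow+[0,0,.033])@R.T+L);print(B.min(0),B.max(0))
q=proj('w10',np.array([[x,y,.049] for x in(-.015,.015) for y in(-.005,.005)])@R.T+L);print(q.round(1).tolist())
w=cv2.imread('pics/w10_raw.png',0)
for v in range(276,404,6): print(v,' '.join('%3d'%x for x in w[v,282:362:3]))
E
```

```text
22.1833 [0.56839545 0.10670927 0.05631149] 0.3983138405806096 [-0.14558466  0.12974518  0.38444322]
seated disc [309.2 209.5] [323.6 223.2]
206  42  37  30  37  72  95  92 101  94  61  41  51  66  78  67  40  39  32  41  40  51 103 127 127 122 118
207  35  44  35  55  70  78  78  89  92  63  45  38  61  80  69  50  40  40  36  41  33  60  77  88 112 125
208  41  30  48  72  75  76  78  68  75  79  80  68  60  75  65  50  34  42  35  42  41  46  51  47  59  70
209  40  41  51  79  80  74  72  66  71  69  79  73  60  76  69  48  46  43  42  39  35  40  45  40  38  40
210  33  49  68  73  72  72  69  65  68  70  82  75  63  83  69  47  39  42  40  43  46  65  71  43  43  42
211  27  47  64  80  73  70  68  70  61  69  75  66  55  76  69  52  41  36  45  34  50  65  70  58  61  69
212  39  64  70  72  73  60  55  68  63  70  68  62  53  80  74  49  37  38  38  41  47  84  85  75  74  80
213  59  71  70  71  67  62  47  58  68  61  74  71  53  78  65  46  38  37  34  35  65  85  93  83  79  90
214  84  74  79  77  70  45  54  60  64  70  75  74  52  80  75  50  38  36  34  71  90  87  82 
[... 3300 characters left out ...]
  93  93  94  93  94  93  93
372  92  93  94  94  93  92  91  93  93  92  92  93  94  94  95  93  93  94  92  91  93  93  94  94  93  93  91
378  80  79  88  89  94  93  91  87  79  79  78  81  80  80  90  88  94  94  93  94  78  81  81  80  79  78  87
384  41  33  81  81  80  79  79  79  80  77  78  81  81  82  82  79  78  81  80  78  79  80  81  81  80  83  37
390  39  38  57  57  67  67  67  67  67  66  66  67  67  68  70  68  67  68  67  68  66  68  68  68  68  71  39
396  46  46  46  45  46  46  46  47  46  45  46  46  45  45  46  44  46  44  45  45  45  45  45  44  45  44  45
402  37  37  37  36  38  38  37  36  36  37  37  37  36  36  37  37  37  36  36  36  36  39  40  41  40  40  40
```

Run:
```python
from key import *
R,L=lockT([.589,.1105,.1525]);D=proj('w10',(disc+[0,0,.033])@R.T+L);print('seated disc wrist',D.min(0),D.max(0))
w=cv2.imread('pics/w10_raw.png',0)
for v in list(range(212,282,5)): print(v,' '.join('%3d'%x for x in w[v,273:372:3]))
print('cols', [int(w[v,286]) for v in range(286,340,3)])
for v in range(282,362,8):
    e=np.abs(np.diff(cv2.GaussianBlur(w,(3,3),0)[v].astype(int)));i=np.nonzero(e[262:385]>4)[0]+262;print(v,i.tolist())
```

```text
seated disc wrist [284.02216144 292.75509351] [360.41651562 370.97852276]
212 111 112 112 112 111 113 111 112 112 112  50  56  55  55  55  55  54  56  54  55  56  55  55  55  56  54  55  55  55  56  55  56  55
217 112 113 112 112 113 112 112 113 112 113  50  57  56  55  56  56  55  57  55  55  56  55  56  56  56  56  57  56  56  55  55  55  56
222 112 112 112 113 112 113 112 112 112 113  50  55  56  56  54  56  56  55  55  55  55  57  56  56  56  55  56  55  54  56  54  55  55
227 112 112 112 113 113 112 112 112 112 113  49  56  56  56  55  56  54  54  54  56  55  56  55  56  56  56  55  56  56  56  55  55  55
232 113 112 112 111 112 113 112 113 113 113  51  56  56  55  56  56  55  55  55  56  56  56  56  55  56  55  55  56  55  55  56  55  56
237 112 112 113 112 112 113 113 112 113 113  50  55  55  56  56  55  55  56  55  54  55  54  55  54  56  56  55  54  55  56  54  56  55
242 137 112 111 112 112 112 112 112 113 112 112 113 112  94  70  71  71  71  70  66 117 113 113 113 113 112 113 113 113 113 113 113 113
247 111 112 113 113 112 112 112 112 113 113 112 121 111  71  71  73  75  7
[... 1165 characters left out ...]
 276, 277, 278, 292, 293, 305, 306, 308, 334, 335, 336, 337, 338, 356, 364, 365, 366, 367, 371, 372, 373, 384]
298 [267, 268, 269, 276, 277, 278, 286, 292, 306, 307, 335, 336, 359, 364, 365, 366, 373, 374, 375]
306 [265, 266, 267, 276, 277, 278, 279, 306, 307, 335, 336, 358, 359, 364, 365, 366, 375, 376, 377, 378]
314 [262, 263, 264, 276, 277, 278, 279, 283, 306, 307, 335, 336, 362, 363, 364, 365, 366, 378, 379, 380]
322 [262, 277, 278, 279, 307, 308, 334, 335, 359, 363, 364, 365, 380, 381, 382]
330 [277, 278, 279, 284, 308, 334, 359, 363, 364, 365, 382, 383, 384]
338 [276, 277, 278, 279, 364, 365, 366, 383, 384]
346 [275, 276, 277, 365, 366, 367, 383, 384]
354 [273, 274, 275, 367, 368, 369]
```

Run:
```python
from key import *
R,L=lockT([.589,.1105,.1525]);a=.1525
b=bow+[0,0,.033];d=disc+[0,0,.033];bx=np.array([[x,y,.049] for x in(-.015,.015) for y in(-.005,.005)])
def pr(p):
    t=p[0];Rk=Rz(a)@np.array([[np.cos(t),0,-np.sin(t)],[0,1,0],[np.sin(t),0,np.cos(t)]]);P=R@[p[1],0,p[2]]+L
    B=proj('w10',b@Rk.T+P);D=proj('w10',d@Rk.T+P);return np.array([B[:,1].min(),B[:,1].max(),D[:,1].min(),D[:,1].max(),np.ptp(D[:,0])])
obs=[240,333,277,357,78]
print(pr([np.radians(35),0,0]))
q=least_squares(lambda p:(pr(p)-obs)*[1,1,.5,.5,.5],[.7,0,0],x_scale=[.1,.01,.01]);print(np.degrees(q.x[0]),q.x[1:],q.fun)
```

```text
[276.71929962 365.60226714 292.75509351 370.97852276  76.39435418]
46.37589738888354 [-0.00754799 -0.0030555 ] [-1.01903054  1.77116226  0.86950905 -2.33065375 -1.94864226]
```

>>> {"method": "carry_out", "body": {
  "plan": [0.4,-0.005,-0.0005,-0.002,0,0.4,-0.01,-0.0015,-0.004,0,0.4,-0.01,-0.0015,-0.004,0,0,-0.01,-0.0015,-0.004,0,0,-0.01,-0.0015,-0.004,0,0,-0.01,-0.0015,-0.004,0,0,-0.01,-0.0015,-0.004,0,0,-0.01,-0.0015,-0.004,0],
  "newtons": 30
}}

```text
t: 22.95
tool_pos: [0.5582, 0.105, 0.0524]
tool_rot: [-0.076, 0.997, -0.0, -0.0]
ft_force: [-0.6, -0.4, 0.2]
opening: 0.103
finger_force: 35.6
```

>>> {"method": "carry_out", "body": {
  "plan": [0,0.003,0.0005,0.0015,0,0,0.006,0.001,0.003,0,0,0.009,0.0015,0.0045,0,0,0.012,0.002,0.006,0,0,0.012,0.002,0.006,0,0,0.0125,0.002,0.005,0,0,0.013,0.002,0.0045,0,0,0.013,0.002,0.0045,0]
}}

```text
t: 23.62
tool_pos: [0.5677, 0.1068, 0.0557]
tool_rot: [-0.076, 0.997, -0.0, -0.004]
ft_force: [-6.8, -0.5, 1.7]
opening: 0.11
finger_force: 35.7
```

```bash
cat > look.py <<'E'
from key import *
import sys
f=sys.argv[1];o=get_obs();print(o['t'],o['tool_pos'].round(4),o['opening'].__round__(3),o['ft_force'].round(1),o['wrist_torque'].round(2));snap('wrist',f);snap('scene','s'+f)
R,L=lockT([.589,.1105,.1525]);B=proj(f,(bow+[0,0,.033])@R.T+L);D=proj(f,(disc+[0,0,.033])@R.T+L);print('seated bow v',B[:,1].min(),B[:,1].max(),'disc',D[:,1].min(),D[:,1].max())
w=cv2.imread('pics/%s_raw.png'%f)
print([(v,int(w[v,319:325].mean()),int((w[v,319:325,2].astype(int)-w[v,319:325,0]).mean())) for v in range(230,412,4)])
E
python3 look.py w11
```

```text
23.6167 [0.5677 0.1068 0.0557] 0.11 [-6.8 -0.5  1.7] [-0.28  1.75 -0.01]
seated bow v 277.66167385580053 367.09068474223295 disc 294.1770727919693 372.68600249429903
[(230, 53, 2), (234, 53, 2), (238, 53, 1), (242, 112, 18), (246, 106, 17), (250, 107, 17), (254, 107, 17), (258, 106, 17), (262, 107, 18), (266, 63, 4), (270, 70, 4), (274, 73, 5), (278, 72, 5), (282, 73, 5), (286, 71, 5), (290, 69, 5), (294, 70, 5), (298, 70, 5), (302, 70, 4), (306, 71, 5), (310, 71, 4), (314, 74, 5), (318, 74, 5), (322, 75, 5), (326, 74, 5), (330, 74, 5), (334, 74, 5), (338, 74, 5), (342, 75, 5), (346, 73, 5), (350, 64, 4), (354, 78, 6), (358, 78, 6), (362, 87, 6), (366, 87, 6), (370, 88, 7), (374, 91, 7), (378, 91, 6), (382, 78, 5), (386, 78, 5), (390, 80, 5), (394, 35, 0), (398, 44, 0), (402, 47, 0), (406, 134, 22), (410, 127, 20)]
```

>>> {"method": "carry_out", "body": {
  "plan": [0,0.001,0,0.001,0,0,0.002,0.0005,0.0015,0,0,0.003,0.0005,0.002,0,0,0.004,0.0005,0.003,0,0,0.005,0.001,0.0035,0,0,0.006,0.001,0.004,0,0,0.006,0.001,0.004,0,0,0.006,0.001,0.004,0]
}}

```text
t: 24.38
tool_pos: [0.5734, 0.1077, 0.059]
tool_rot: [-0.076, 0.997, -0.0, -0.004]
ft_force: [-6.7, -1.0, -1.1]
opening: 0.112
finger_force: 35.0
```

```bash
python3 look.py w12
python3 - <<'E'
from key import *
w=cv2.imread('pics/w12_raw.png',0)
for v in range(340,392,3): print(v,' '.join('%3d'%x for x in w[v,282:362:3]))
E
```

```text
24.3833 [0.5734 0.1077 0.059 ] 0.112 [-6.7 -1.  -1.1] [-0.22  1.54 -0.03]
seated bow v 259.1389479589025 349.3837015961555 disc 279.66747623057455 356.8874781813897
[(230, 107, 16), (234, 106, 17), (238, 107, 17), (242, 106, 17), (246, 106, 17), (250, 109, 17), (254, 37, 0), (258, 40, 0), (262, 52, 3), (266, 69, 5), (270, 72, 5), (274, 73, 5), (278, 73, 5), (282, 73, 4), (286, 72, 5), (290, 70, 5), (294, 70, 4), (298, 71, 5), (302, 71, 5), (306, 71, 5), (310, 72, 5), (314, 74, 5), (318, 76, 5), (322, 75, 5), (326, 75, 5), (330, 75, 5), (334, 74, 5), (338, 74, 5), (342, 75, 5), (346, 72, 5), (350, 61, 4), (354, 92, 6), (358, 94, 6), (362, 90, 7), (366, 78, 5), (370, 77, 5), (374, 80, 5), (378, 39, 0), (382, 45, 1), (386, 45, 0), (390, 128, 19), (394, 126, 20), (398, 126, 19), (402, 126, 20), (406, 126, 20), (410, 127, 20)]
340  22  26  25  24  21  13  90  26  21  70  71  73  73  74  76  74  72  70  16  28  17  71  22  24  24  21  24
343  25  24  22  22  21  18  76  26  22  38  72  72  75  74  74  73  71  68  16  27  19  62  22  24  23  24  24
346  24  23  23  24  22  24  23  22  20  3
[... 1049 characters left out ...]
  23  21  22  23  23  22  23
376  23  24  24  20  20  25  20  25  22  47  43  45  44  46  45  45  44  45  18  25  22  22  22  23  21  22  21
379  22  21  20  22  22  24  17  24  23  43  43  41  41  43  42  42  44  43  19  23  20  23  20  21  23  23  23
382  26  23  21  21  23  24  23  28  26  47  45  45  45  46  45  45  45  46  25  26  24  23  24  20  22  25  24
385  23  23  23  19  21  21  21  25  23  47  46  46  47  46  48  46  47  47  35  26  31  23  26  21  24  23  23
388  20  23  22  23  24  23  20  23  18  99  98  97  98  98  98  98  98  98  59  26  43  25  22  21  21  25  24
391  25  24  22  19  23  24  15  21  11 131 129 129 129 129 128 129 130 129 112  26  88  24  25  21  21  20  20
```

>>> {"method": "carry_out", "body": {
  "plan": [0,0.0005,0,-0.001,0,0,0.001,0,-0.002,0,0,0.0015,0,-0.0025,0,0,0.0015,0,-0.003,0,0,0.0015,0,-0.003,0,0,0.0015,0,-0.003,0,0,0.0015,0,-0.003,0,0,0.0015,0,-0.003,0]
}}

```text
t: 25.15
tool_pos: [0.5741, 0.1078, 0.0577]
tool_rot: [-0.076, 0.997, -0.0, -0.004]
ft_force: [-11.0, -2.1, 8.7]
opening: 0.105
finger_force: 36.5
```

```bash
python3 look.py w13
python3 - <<'E'
from key import *
R,L=lockT([.589,.1105,.1525])
s=cv2.imread('pics/sw13_raw.png',0);D=proj('sw13',(disc+[0,0,.033])@R.T+L);print('seated disc',D.min(0).round(1),D.max(0).round(1))
for v in range(214,228,1): print(v,' '.join('%3d'%x for x in s[v,306:330]))
E
```

```text
25.15 [0.5741 0.1078 0.0577] 0.105 [-11.   -2.1   8.7] [-0.35  2.58 -0.08]
seated bow v 258.32987948669177 349.4827242270852 disc 279.2205345628941 357.0487681367357
[(230, 107, 16), (234, 107, 17), (238, 107, 18), (242, 107, 17), (246, 107, 17), (250, 111, 18), (254, 38, 0), (258, 40, 0), (262, 55, 2), (266, 69, 4), (270, 73, 5), (274, 73, 5), (278, 73, 5), (282, 73, 5), (286, 72, 4), (290, 70, 4), (294, 71, 4), (298, 72, 5), (302, 71, 4), (306, 71, 5), (310, 72, 4), (314, 74, 5), (318, 76, 5), (322, 75, 5), (326, 76, 5), (330, 76, 5), (334, 75, 5), (338, 75, 5), (342, 75, 5), (346, 72, 5), (350, 63, 4), (354, 92, 6), (358, 94, 6), (362, 91, 7), (366, 78, 4), (370, 78, 5), (374, 79, 5), (378, 37, 0), (382, 44, 0), (386, 46, 0), (390, 132, 19), (394, 127, 19), (398, 127, 19), (402, 126, 20), (406, 127, 20), (410, 127, 20)]
seated disc [309.2 209.5] [323.6 223.2]
214  95  91  81  62  67  69  62  64  72  79  71  73  80  84  80  85  86  83  82  86  83  85  85 100
215 102 117  91  67  65  68  66  67  67  67  67  71  83  84  81  87  88  88  75  83  80  80  89 115
216 104 113  85  75  63  
[... 474 characters left out ...]

221  87  84  84  75  71  68  71  78  73  69  71  76  90  82  75  73  81  82  85  94 119 120 116 115
222  86  80  71  81  70  72  71  72  69  73  70  73  73  70  71  89  84  81  84 100 121 118 119 117
223  61  71  77  75  77  79  71  78  68  71  69  69  73  75  84  86  88  75  92 119 117 117 118 119
224  50  69  77  76  77  75  75  79  76  72  73  87  84  80  89  83  87  82 104 118 116 121 117 117
225  45  54  55  61  70  69  78  78  75  70  78  90  87  88  86  82  81  92 118 121 117 119 116 122
226  42  41  50  48  49  51  48  64  76  79  90  79  74  88  83  81  85 102 121 117 122 114 115 117
227  84  60  47  38  41  48  44  49  52  55  61  75  68  76  83  76  95 118 118 115 120 117 119 114
```

>>> {"method": "carry_out", "body": {
  "plan": [0,-0.001,0,0.001,-6,0,-0.002,0,0.0015,-12,0,-0.003,-0.0005,0.0015,-18,0,-0.004,-0.0005,0.0015,-24,0,-0.004,-0.0005,0.0015,-30,0,-0.004,-0.0005,0.0015,-36,0,-0.004,-0.0005,0.0015,-42,0,-0.004,-0.0005,0.0015,-48],
  "newtons": 25
}}

```text
t: 25.92
tool_pos: [0.5738, 0.1174, 0.0621]
tool_rot: [0.334, 0.943, 0.009, -0.003]
ft_force: [-10.0, 14.9, 14.1]
opening: 0.111
finger_force: 125.3
```

Run:
```python
from key import *
o=get_obs();print(o['tool_pos'],o['tool_rot'],o['ft_force'],o['wrist_torque'],o['opening'],o['finger_force'],o['qpos'].round(3))
snap('wrist','w14');snap('scene','s14')
R,L=lockT([.589,.1105,.1525]);
for th_ in (0,.4,.8,1.0):
    K=R@Rz(-th_); q=np.array([[x,y,.049] for x in(-.015,.015) for y in(-.005,.005)]);print(th_,'top corners',proj('w14',q@K.T+L).round(0).tolist(),'disc c',proj('w14',K@[0,0,.004]+L).round(0))
w=cv2.imread('pics/w14_raw.png',0)
for v in range(220,400,6): print(v,' '.join('%3d'%x for x in w[v,250:400:5]))
```

```text
[0.573824   0.11737582 0.06214685] [ 0.33352346  0.94269185  0.00906708 -0.00345834] [-9.96936401 14.85127591 14.13906359] [5.74074172 1.57972274 2.08892302] 0.11085769529447789 125.28350670821965 [0.191 0.498 0.005 1.075 0.019 0.871]
0 top corners [[244.0, 298.0], [261.0, 280.0], [291.0, 364.0], [311.0, 344.0]] disc c [[327. 316.]]
0.4 top corners [[254.0, 285.0], [276.0, 275.0], [276.0, 367.0], [300.0, 358.0]] disc c [[327. 316.]]
0.8 top corners [[267.0, 277.0], [291.0, 278.0], [261.0, 362.0], [285.0, 366.0]] disc c [[327. 316.]]
1.0 top corners [[274.0, 276.0], [298.0, 282.0], [254.0, 357.0], [277.0, 367.0]] disc c [[327. 316.]]
220 118  54  57  57  58  58  59  57  58  58  57 102 117 117 118 116 117  34  42  43  69  97  96  94  95  97  96  87  65 122
226  54  58  58  58  58  58  59  58  58  58 124 117 118 117 117 118  38  42  41  86  97  96  97  97  94  95  98  94  80 100
232  57  58  56  59  58  59  57  58  58 122 117 117 117 117 120  42  45  39  94 100  97  96  96  96  96  94  94  98  95  85
238  57  57  58  58  58  59  60  57 119 117 118 117 116 123  42  43  39  99  97  95  99
[... 2560 characters left out ...]
  22  29  98  93  95  96  95  62  28  27  26  26  27  25  26  26  26  27  26  26
370  24  27  25  26  25  26  26  25  24  24  23  29 106  95  94  95  96  83  28  26  27  26  26  27  28  26  26  24  27  25
376  23  25  25  27  24  25  25  23  27  26  25  28 225  89  95  94  80  91  27  24  23  26  24  24  25  25  25  26  25  27
382  27  24  26  23  24  25  25  24  22  26  25  24 216 132  92  80  40  45  27  27  23  26  25  24  26  25  27  25  26  24
388  27  25  25  27  23  26  26  25  24  25  20  22 215 216 136  94  75  41  28  26  23  25  24  24  25  25  26  26  25  25
394  27  24  25  25  25  26  27  25  25  28  44 163 215 215 224 194  45  49  43  26  24  24  25  27  23  28  26  27  26  24
```

>>> {"method": "carry_out", "body": {
  "plan": [0,0,0,0,6,0,0,0,0,12,0,0,0,0,18,0,0,0,0,24,0,0.001,0,0,30,0,0.002,0,-0.0005,36,0,0.003,0.0005,-0.001,42,0,0.004,0.0005,-0.0015,48]
}}

```text
t: 26.68
tool_pos: [0.5777, 0.1082, 0.0593]
tool_rot: [-0.079, 0.997, -0.0, -0.001]
ft_force: [-10.2, -5.1, 15.1]
opening: 0.109
finger_force: 37.5
```

```bash
python3 look.py w15
cat > twist.py <<'E'
from key import *
# bow samples in lock frame
X,Y,Z=np.meshgrid(np.linspace(-.015,.015,11),np.linspace(-.005,.005,5),np.linspace(.017,.049,9),indexing='ij');S=np.c_[X.ravel(),Y.ravel(),Z.ravel()]
def feas(psi,g,ax=-.021,zt=.019):  # tool axis fwd offset from lock, tip height over the mouth
    p=np.array([np.sin(psi),np.cos(psi)]);q=np.array([np.cos(psi),-np.sin(psi)]);ok=[]
    for th_ in np.linspace(-.3,1.6,96):
        W=(S@Rz(-th_).T)@R0.T; h=W[:,:2]-[ax,0]
        m=(np.abs(h@q)<.011)&(W[:,2]>zt); 
        if not (np.abs(h@p)[m]>g/2).any(): ok.append(th_)
    return (round(min(ok),2),round(max(ok),2)) if ok else None
if __name__=='__main__':
    for ps in (0,15,30,45,60,75,90): print(ps,{g:feas(np.radians(ps),g/1e3) for g in(11,13,15,18,21,24,27,30)})
E
python3 twist.py
```

```text
26.6833 [0.5777 0.1082 0.0593] 0.109 [-10.2  -5.1  15.1] [-1.09  1.92 -0.18]
seated bow v 248.30673525235446 339.84279264365455 disc 270.7826262669021 348.02193244166193
[(230, 107, 17), (234, 107, 17), (238, 107, 17), (242, 112, 18), (246, 39, 0), (250, 39, 0), (254, 30, 0), (258, 78, 6), (262, 68, 4), (266, 70, 5), (270, 73, 5), (274, 74, 5), (278, 74, 5), (282, 74, 5), (286, 72, 4), (290, 71, 5), (294, 72, 5), (298, 72, 5), (302, 72, 5), (306, 71, 5), (310, 73, 5), (314, 75, 5), (318, 76, 5), (322, 76, 5), (326, 76, 5), (330, 76, 5), (334, 75, 5), (338, 75, 5), (342, 75, 5), (346, 70, 4), (350, 100, 6), (354, 85, 6), (358, 78, 5), (362, 78, 5), (366, 72, 5), (370, 42, 0), (374, 47, 0), (378, 35, -1), (382, 127, 18), (386, 127, 19), (390, 127, 20), (394, 127, 20), (398, 127, 20), (402, 127, 20), (406, 127, 20), (410, 127, 19)]
0 {11: (np.float64(-0.02), np.float64(0.02)), 13: (np.float64(-0.1), np.float64(0.1)), 15: (np.float64(-0.16), np.float64(0.16)), 18: (np.float64(-0.28), np.float64(0.28)), 21: (np.float64(-0.3), np.float64(0.4)), 24: (np.float64(-0.3), np.float64(0.52)), 27:
[... 491 characters left out ...]
np.float64(-0.08), np.float64(0.82)), 30: (np.float64(-0.2), np.float64(0.96))}
45 {11: None, 13: None, 15: None, 18: None, 21: None, 24: (np.float64(0.48), np.float64(0.86)), 27: (np.float64(0.34), np.float64(0.98)), 30: (np.float64(0.16), np.float64(1.12))}
60 {11: None, 13: None, 15: None, 18: None, 21: None, 24: None, 27: (np.float64(0.78), np.float64(1.2)), 30: (np.float64(0.66), np.float64(1.32))}
75 {11: None, 13: None, 15: None, 18: None, 21: None, 24: None, 27: (np.float64(1.18), np.float64(1.36)), 30: (np.float64(1.06), np.float64(1.48))}
90 {11: None, 13: None, 15: None, 18: None, 21: None, 24: None, 27: (np.float64(1.52), np.float64(1.6)), 30: (np.float64(1.38), np.float64(1.6))}
```

>>> {"method": "carry_out", "body": {
  "plan": [0,-0.001,0,-0.0005,0,0,-0.002,0,-0.001,0,0,-0.003,-0.0005,-0.0015,0,0,-0.004,-0.0005,-0.002,0,0,-0.004,-0.0005,-0.002,0,0,-0.004,-0.0005,-0.002,0,0,-0.004,-0.0005,-0.002,0,0,-0.004,-0.0005,-0.002,0]
}}

```text
t: 27.45
tool_pos: [0.5774, 0.1081, 0.0588]
tool_rot: [-0.076, 0.997, 0.0, 0.003]
ft_force: [-1.4, -0.9, 9.1]
opening: 0.107
finger_force: 36.7
```

```bash
python3 look.py w16|cut -c1-900
python3 - <<'E'
from key import *
R,L=lockT([.589,.1105,.1525]);w=cv2.imread('pics/w16_raw.png',0).astype(float)
def width(v,th=45):
    g=w[v-1:v+2].mean(0); l=321
    while g[l]>th:l-=1
    r=321
    while g[r]>th:r+=1
    return l,r
q=proj('w16',np.array([[x,y,.049] for x in(-.015,.015) for y in(-.005,.005)])@R.T+L);print(q.round(1).tolist())
print([(v,*width(v)) for v in range(266,346,8)])
E
```

```text
27.45 [0.5774 0.1081 0.0588] 0.107 [-1.4 -0.9  9.1] [-0.12  0.21 -0.08]
seated bow v 250.60580658622212 341.62814385630224 disc 271.88813784213465 349.3045659344145
[(230, 107, 17), (234, 107, 17), (238, 107, 17), (242, 108, 18), (246, 37, 0), (250, 39, 0), (254, 35, 0), (258, 79, 6), (262, 68, 4), (266, 70, 5), (270, 74, 4), (274, 74, 6), (278, 74, 6), (282, 74, 5), (286, 72, 5), (290, 71, 4), (294, 71, 5), (298, 71, 5), (302, 72, 5), (306, 72, 5), (310, 73, 5), (314, 75, 5), (318, 76, 5), (322, 76, 5), (326, 76, 6), (330, 76, 5), (334, 75, 5), (338, 75, 6), (342, 75, 5), (346, 69, 5), (350, 98, 6), (354, 92, 6), (358, 78, 6), (362, 79, 5), (366, 80, 5), (370, 37, -1), (374, 45, 0), (378, 46, 1), (382, 132, 21), (386, 127, 19), (390, 127, 19), (394, 127, 20), (398, 127, 20), (402, 128, 19), (406, 128, 20), (410, 127, 20)]
[[307.9, 247.9], [336.5, 247.9], [306.9, 336.2], [337.6, 336.2]]Traceback (most recent call last):
  File "<stdin>", line 10, in <module>
  File "<stdin>", line 5, in width
IndexError: index -641 is out of bounds for axis 0 with size 640
```

>>> {"method": "carry_out", "body": {
  "plan": [0,-0.001,0,-0.0005,0,0,-0.002,0,-0.001,0,0,-0.003,-0.0005,-0.0015,0,0,-0.004,-0.0005,-0.002,0,0,-0.004,-0.0005,-0.002,0,0,-0.004,-0.0005,-0.002,0,0,-0.004,-0.0005,-0.002,0,0,-0.004,-0.0005,-0.002,0]
}}

```text
t: 28.22
tool_pos: [0.5757, 0.1081, 0.0575]
tool_rot: [-0.076, 0.997, 0.001, 0.005]
ft_force: [1.7, -0.8, 9.2]
opening: 0.109
finger_force: 36.7
```

```bash
python3 look.py w17|cut -c1-900;  python3 - <<'E'
from key import *
R,L=lockT([.589,.1105,.1525]);s=cv2.imread('pics/sw17_raw.png',0);D=proj('sw17',(disc+[0,0,.033])@R.T+L);print('seated disc',D.min(0).round(1),D.max(0).round(1))
for v in range(212,228,1): print(v,' '.join('%3d'%x for x in s[v,302:330]))
E
```

```text
28.2167 [0.5757 0.1081 0.0575] 0.109 [ 1.7 -0.8  9.2] [ 0.02 -0.69 -0.01]
seated bow v 256.658594248209 347.2883602421702 disc 276.25144692086155 354.14627794658395
[(230, 107, 17), (234, 108, 17), (238, 107, 17), (242, 107, 17), (246, 109, 17), (250, 36, -1), (254, 40, 0), (258, 34, 0), (262, 68, 5), (266, 70, 4), (270, 74, 5), (274, 74, 5), (278, 74, 5), (282, 73, 5), (286, 72, 5), (290, 70, 5), (294, 71, 6), (298, 71, 5), (302, 72, 5), (306, 72, 5), (310, 73, 5), (314, 75, 5), (318, 76, 5), (322, 76, 5), (326, 76, 5), (330, 76, 5), (334, 75, 5), (338, 75, 5), (342, 75, 5), (346, 70, 5), (350, 96, 6), (354, 92, 8), (358, 92, 6), (362, 78, 5), (366, 79, 5), (370, 79, 5), (374, 29, 0), (378, 44, 0), (382, 48, 0), (386, 106, 15), (390, 128, 19), (394, 128, 19), (398, 128, 19), (402, 128, 20), (406, 128, 20), (410, 128, 20)]
seated disc [309.2 209.5] [323.6 223.2]
212  95  98 104 100  92  72  65  68  65  68  58  61  78  69  40  30  40  65  86  89  85  87  85  87  85  78  76  84
213  98  98 100 101  96  73  64  66  68  68  64  59  80  78  69  73  79  88  83  82  83  82  84  84  86  88  
[... 930 characters left out ...]
 115
222  91 106 116  85  85  83  78  74  73  75  74  75  70  78  77  73  76  71  71  84  87  86  85  95 122 120 119 111
223  63  76  88  61  62  72  74  75  72  70  72  71  69  68  67  67  69  75  75  90  83  74  88 117 121 120 116 118
224  45  48  47  42  48  71  82  77  78  76  73  73  72  73  72  73  78  86  87  84  83  86 101 122 118 114 116 116
225  51  42  46  47  45  47  52  60  70  72  81  77  77  75  74  80  89  84  84  79  79  93 122 118 118 117 113 121
226  97  81  55  44  39  44  41  55  40  54  55  59  70  79  68  74  81  92  84  83  80 103 122 120 114 120 118 116
227 102 101 101  97  81  64  45  40  39  46  48  51  53  51  60  78  74  70  80  84  91 121 114 123 115 119 116 121
```

>>> {"method": "carry_out", "body": {
  "plan": [0.36,0,0,0.001,0,0.36,-0.001,0,0.0025,0,0.36,-0.002,0,0.0025,0,0.36,-0.002,0,0.0025,-6,0.36,-0.002,0,0.0025,-12,0.36,-0.002,0,0.0025,-18,0.36,-0.002,0,0.0025,-24,0.36,-0.002,0,0.0025,-30]
}}

```text
t: 28.98
tool_pos: [0.568, 0.1072, 0.0556]
tool_rot: [0.187, 0.982, -0.0, -0.001]
ft_force: [0.6, -0.2, 0.2]
opening: 0.359
finger_force: 0.0
```

>>> {"method": "carry_out", "body": {
  "plan": [0.36,0,0,0,-5,0.36,0,0,0,-10,0.36,0,0,0,-15,0.36,0,0,0,-20,0.36,0,0,0,-24,0.36,0,0,0,-28,0.36,0,0,0,-32,0.36,0,0,0,-35]
}}

```text
t: 29.65
tool_pos: [0.5679, 0.106, 0.0556]
tool_rot: [0.473, 0.881, -0.001, -0.0]
ft_force: [0.2, -3.5, 0.5]
opening: 0.365
finger_force: 2.0
```

>>> {"method": "carry_out", "body": {
  "plan": [0.36,0,0,0,-3,0.36,0,0,0,-6,0.36,0,0,0,-9,0.36,0,0,0,-12,0.36,0,0,0,-15,0.36,0,0,0,-18,0.36,0,0,0,-20,0.36,0,0,0,-20]
}}

```text
t: 30.32
tool_pos: [0.5668, 0.1026, 0.0559]
tool_rot: [0.619, 0.785, -0.005, 0.001]
ft_force: [-3.6, -10.4, 5.0]
opening: 0.361
finger_force: 7.4
```

```bash
cat > rot.py <<'E'
from key import *
import sys
f=sys.argv[1];o=get_obs();T=o['tool_pos'];print(o['t'],T.round(4),o['tool_rot'].round(3),o['opening'],o['finger_force'],o['ft_force'].round(1),o['wrist_torque'].round(2));snap('wrist',f)
R,L=lockT([.589,.1105,.1525])
for th_ in (0,.4,.8,1.0,1.2,1.3):
    K=R@Rz(-th_); q=np.array([[-.015,0,.049],[.015,0,.049]]);print(th_,'bow top ends',proj(f,q@K.T+L).round(0).tolist())
w=cv2.imread('pics/%s_raw.png'%f)
for v in range(196,372,6): print(v,' '.join('%3d'%x for x in w[v,220:420:5].mean(1)))
E
python3 rot.py w18
```

```text
30.3167 [0.5668 0.1026 0.0559] [ 0.619  0.785 -0.005  0.001] 0.3606689362176681 7.363181314431131 [ -3.6 -10.4   5. ] [-2.24  0.76  0.24]
0 bow top ends [[274.0, 311.0], [345.0, 343.0]]
0.4 bow top ends [[277.0, 297.0], [340.0, 357.0]]
0.8 bow top ends [[285.0, 288.0], [330.0, 366.0]]
1.0 bow top ends [[291.0, 285.0], [324.0, 368.0]]
1.2 bow top ends [[297.0, 283.0], [317.0, 368.0]]
1.3 bow top ends [[301.0, 283.0], [313.0, 367.0]]
196 100  97  98  98  98  64 124 122 121 129  61  61  62  61  62  62  64 135 145 122  42  56  38 118 119 118 117 116 119 120 119 119 118 119 118 117 118 118 117 117
202  98  97  99  98  98  66 123 121 122 132  61  61  61  61  60  62  60 121 138 122  49  58  78 122 121 119 119 118 119 120 120 117 117 118 120 120 119 118 118 120
208  97  98  98  99 101  65 123 121 122 109  60  61  62  61  62  62  54 122 122 122  50  59 103 117 117 119 121 122 121 121 119 120 119 120 119 119 118 116 116 119
214  97  96  98 100 101  65 122 122 122  89  62  61  61  62  61  62  46 122 122 123  44  65  93 118 119 119 119 119 117 117 118 121 121 123 122 121 120 120 120 120
220  96 
[... 3555 characters left out ...]
  23  25  31  24  28  28  29  30  31  31  28
352  29  28  27  30  29  28  27  28  29  29  28  25 195 223 224 224 223 224 223 223 224 223 223 224 223 223 223 224 223  16  22  32  28  30  29  29  27  28  30  28
358  30  29  30  28  27  28  28  28  27  29  31  23 235 223 223 223 223 224 223 224 223 223 223 223 223 223 223 223 223  42  24  31  27  29  27  29  28  25  28  26
364  29  28  26  28  30  29  27  28  26  26  33  23 225 223 223 223 223 223 223 223 223 223 223 223 223 223 223 223 223 231  23  29  28  27  28  28  28  27  26  28
370  26  28  27  28  27  29  29  26  28  25  31  18 224 225 225 223 223 223 223 223 223 223 223 223 223 223 223 223 223 232  24  29  28  26  28  29  30  27  28  28
```

>>> {"method": "carry_out", "body": {
  "plan": [0.36,0,0,0,7,0.36,0,0,0,14,0.36,0,0,0,21,0.36,0,0,0,28,0.36,0,0,0,35,0.36,0,0,0,42,0.36,0,0,0,49,0.36,0,0,0,56],
  "newtons": 30
}}

```text
t: 31.03
tool_pos: [0.568, 0.1071, 0.0556]
tool_rot: [0.173, 0.985, -0.0, -0.001]
ft_force: [0.5, 0.3, -0.2]
opening: 0.359
finger_force: 0.0
```

>>> {"method": "carry_out", "body": {
  "plan": [0.36,-0.002,0,0,7,0.36,-0.004,-0.0005,-0.001,14,0.36,-0.007,-0.001,-0.003,21,0.36,-0.0105,-0.002,-0.004,28,0.36,-0.0105,-0.002,-0.004,29,0.1,-0.0105,-0.002,-0.004,29,0,-0.0105,-0.002,-0.004,29,0,-0.0105,-0.002,-0.004,29]
}}

```text
t: 31.7
tool_pos: [0.5581, 0.1053, 0.0521]
tool_rot: [-0.075, 0.997, 0.0, -0.0]
ft_force: [0.7, -0.0, -0.3]
opening: 0.111
finger_force: 34.5
```

>>> {"method": "carry_out", "body": {
  "plan": [0,0,0,0,0,0,0,0,0,0,0,0.004,0.0005,0.0015,0,0,0.008,0.0015,0.003,0,0,0.012,0.002,0.004,0,0,0.015,0.0025,0.006,0,0,0.019,0.003,0.0085,0,0,0.019,0.003,0.0085,0]
}}

```text
t: 32.37
tool_pos: [0.574, 0.1077, 0.0594]
tool_rot: [-0.076, 0.997, -0.0, -0.004]
ft_force: [-4.8, -0.3, -0.3]
opening: 0.107
finger_force: 34.1
```

>>> {"method": "carry_out", "body": {
  "plan": [0,0.0005,0,-0.001,0,0,0.001,0,-0.002,0,0,0.0015,0,-0.003,0,0,0.0015,0,-0.003,0,0,0.0015,0,-0.003,0,0,0.0015,0,-0.003,0,0,0.0015,0,-0.003,0,0,0.0015,0,-0.003,0]
}}

```text
t: 33.03
tool_pos: [0.575, 0.1079, 0.0576]
tool_rot: [-0.076, 0.997, -0.0, -0.004]
ft_force: [-8.5, -0.7, 5.3]
opening: 0.107
finger_force: 35.2
```

```bash
python3 look.py w19|cut -c1-900
```

```text
33.0333 [0.575  0.1079 0.0576] 0.107 [-8.5 -0.7  5.3] [-0.15  1.97  0.  ]
seated bow v 256.2665134068655 347.750159874225 disc 277.53885436486195 355.4466189825875
[(230, 107, 17), (234, 107, 17), (238, 107, 17), (242, 107, 17), (246, 106, 17), (250, 56, 5), (254, 39, 0), (258, 39, 1), (262, 68, 4), (266, 70, 4), (270, 73, 5), (274, 73, 5), (278, 74, 5), (282, 74, 5), (286, 72, 4), (290, 71, 4), (294, 71, 5), (298, 71, 5), (302, 72, 5), (306, 72, 5), (310, 73, 5), (314, 75, 5), (318, 76, 5), (322, 76, 5), (326, 76, 5), (330, 76, 5), (334, 74, 5), (338, 75, 6), (342, 74, 6), (346, 70, 5), (350, 68, 5), (354, 91, 6), (358, 86, 6), (362, 81, 5), (366, 78, 5), (370, 78, 5), (374, 69, 4), (378, 42, 0), (382, 47, 0), (386, 48, 1), (390, 127, 18), (394, 127, 19), (398, 127, 20), (402, 127, 20), (406, 127, 20), (410, 127, 20)]
```

>>> {"method": "carry_out", "body": {
  "plan": [0,0,0,0,-3,0,-0.0005,0,0,-6,0,-0.001,0,0,-9,0,-0.0015,0,0,-12,0,-0.002,0,0,-15,0,-0.002,0,0,-18,0,-0.002,0,0,-20,0,-0.002,0,0,-20],
  "newtons": 20
}}

```text
t: 33.8
tool_pos: [0.5739, 0.1134, 0.0591]
tool_rot: [0.096, 0.995, 0.005, -0.003]
ft_force: [-9.7, 9.1, 9.2]
opening: 0.116
finger_force: 49.4
```

>>> {"method": "carry_out", "body": {
  "plan": [0.2,0,0,0,0,0.36,0,0,0,0,0.36,-0.002,0,0,-4,0.36,-0.005,-0.0005,-0.001,-10,0.36,-0.008,-0.001,-0.0015,-16,0.36,-0.008,-0.001,-0.0015,-22,0.36,-0.008,-0.001,-0.0015,-28,0.36,-0.008,-0.001,-0.0015,-32]
}}

```text
t: 34.47
tool_pos: [0.5695, 0.1066, 0.0564]
tool_rot: [0.371, 0.928, -0.0, 0.001]
ft_force: [0.1, 0.4, -0.6]
opening: 0.357
finger_force: 0.0
```

```bash
python3 rot.py w20
```

```text
34.4667 [0.5695 0.1066 0.0564] [ 0.371  0.928 -0.     0.001] 0.3574252027207178 0.0343901653377543 [ 0.1  0.4 -0.6] [ 0.02  0.   -0.04]
0 bow top ends [[277.0, 291.0], [332.0, 356.0]]
0.4 bow top ends [[288.0, 281.0], [319.0, 365.0]]
0.8 bow top ends [[303.0, 278.0], [304.0, 368.0]]
1.0 bow top ends [[311.0, 278.0], [296.0, 366.0]]
1.2 bow top ends [[318.0, 281.0], [289.0, 363.0]]
1.3 bow top ends [[322.0, 283.0], [285.0, 360.0]]
196 101  99 100 100  99 100  53  63  60 120 119 119 119 119  56  60  59  59  60  59  60  60  60  60 123 119 119 119 119 121  40  44  50 102  98  97  95  89  70  82
202 104 104 103 103 104  69  61  62 120 119 119 119 118  57  60  59  60  59  59  59  60  60  59 123 119 119 119 119 121  42  46  44  91  98  97  97  99  84  44 120
208 106 103 136 137  97  63  63 121 119 119 119 118  55  59  59  59  60  59  59  60  61  59 124 119 119 120 119 121  41  44  42  95  97  95  97  99  97 100 108  48
214 136 136 137 117  72  63 123 120 119 118 120  65  60  59  60  60  59  60  60  59  60 125 119 119 119 118 120  41  46  43  94  98  98  97  94  95 100  97  97  96
220 137 13
[... 3553 characters left out ...]
  23  23  28  20  26  27  26  28  29  31  28
352  27  29  25  26  27  25  28  28  25  36  28  21 188 218 218 218 218 213 120 123 143 127 100  96  98  99 100  99  98  19  23  30  25  28  28  27  25  26  26  28
358  28  28  24  28  29  28  27  26  27  27  31  22 229 218 218 218 218 218 218 219 138 139 133  98  96  98  98  99  99  21  22  30  24  26  26  28  27  25  28  26
364  29  27  27  28  26  25  25  26  28  27  30  22 220 218 218 218 218 218 218 218 225 139 140 133  99  95  97  99  99 100  23  31  26  26  26  28  26  28  26  27
370  25  27  28  28  25  26  28  25  27  25  30  14 217 218 217 218 218 218 217 218 218 188 139 139 132  98  95  97  97 104  22  30  27  24  25  27  25  26  28  26
```

>>> {"method": "carry_out", "body": {
  "plan": [0.36,-0.001,0.0005,0,-5,0.36,-0.002,0.001,0,-10,0.36,-0.002,0.001,0,-15,0.36,-0.002,0.001,0,-20,0.36,-0.002,0.001,0,-25,0.36,-0.002,0.001,0,-30,0.36,-0.002,0.001,0,-34,0.36,-0.002,0.001,0,-36]
}}

```text
t: 35.18
tool_pos: [0.5672, 0.1072, 0.0564]
tool_rot: [0.639, 0.769, -0.0, 0.001]
ft_force: [-1.8, -1.3, 0.8]
opening: 0.358
finger_force: 7.8
```

```bash
python3 rot.py w21
```

```text
35.1833 [0.5672 0.1072 0.0564] [ 0.639  0.769 -0.     0.001] 0.3583708949524794 7.843619249761105 [-1.8 -1.3  0.8] [-0.19  0.18  0.27]
0 bow top ends [[271.0, 323.0], [341.0, 352.0]]
0.4 bow top ends [[274.0, 310.0], [337.0, 366.0]]
0.8 bow top ends [[281.0, 300.0], [328.0, 375.0]]
1.0 bow top ends [[286.0, 297.0], [322.0, 377.0]]
1.2 bow top ends [[292.0, 295.0], [316.0, 378.0]]
1.3 bow top ends [[295.0, 295.0], [312.0, 377.0]]
196  97  98  97  99  62 123 122 122 110  62  61  61  60  62  61  45 144 145 122  51  62 124 119 118 119 117 117 117 116 116 115 115 115 115 115 116 117 118 119 120
202  98  97  97  99  62 123 122 120 109  61  61  61  61  62  62  44 145 147 123  52  61 119 116 118 119 119 119 119 118 118 118 119 118 117 117 117 116 117 116 116
208  98  97  97  98  60 123 122 121 108  60  61  61  62  61  61  65 119 121 124  52  60 121 119 118 119 119 118 117 116 116 118 119 119 118 118 119 118 119 119 118
214  98  97  99  98  61 124 121 122 132  62  61  60  61  61  61  64 122 122 124  51  58 122 122 122 122 121 121 120 119 118 119 119 119 119 117 116 117 117 120 120
220  97  97
[... 3552 characters left out ...]
  19  23  31  21  27  29  29  29  32  32  30
352  28  29  28  28  29  29  29  30  30  30  27  25 194 223 223 243  82  86  86  67 238 223 223 223 223 223 223 223 223  13  23  31  27  29  30  30  29  29  27  30
358  29  28  27  29  28  29  28  28  28  30  31  26 234 223 222 223 223 224 224 223 223 223 223 223 223 223 223 223 223  44  22  31  26  26  29  28  27  27  28  30
364  29  29  29  27  27  29  28  28  28  27  32  24 224 223 223 223 223 223 223 223 223 223 223 223 223 223 223 223 222 230  25  31  28  30  28  29  28  28  29  28
370  26  27  27  28  28  28  27  28  27  27  31  14 223 222 222 223 223 223 223 223 223 222 222 223 223 222 222 222 222 232  23  30  25  27  27  29  28  28  29  28
```

>>> {"method": "carry_out", "body": {
  "plan": [0.36,0,0,0,-3,0.36,0,0,0,-6,0.36,0,0,0,-9,0.36,0,0,0,-10,0.36,0,0,0,-10,0.36,0,0,0,-10,0.36,0,0,0,-10,0.36,0,0,0,-10]
}}

```text
t: 35.9
tool_pos: [0.5665, 0.1077, 0.0565]
tool_rot: [0.702, 0.712, -0.0, 0.0]
ft_force: [-3.9, -3.6, 5.2]
opening: 0.364
finger_force: 9.4
```

```bash
python3 rot.py w22 | head -7
python3 - <<'E'
from key import *
w=cv2.imread('pics/w22_raw.png',0)
for v in range(280,360,8): print(v,' '.join('%3d'%x for x in w[v,270:310:2]))
E
```

```text
35.9 [0.5665 0.1077 0.0565] [ 0.702  0.712 -0.     0.   ] 0.36357073299327436 9.396608546376228 [-3.9 -3.6  5.2] [-0.51  0.8   0.22]
0 bow top ends [[274.0, 332.0], [343.0, 350.0]]
0.4 bow top ends [[274.0, 318.0], [342.0, 365.0]]
0.8 bow top ends [[278.0, 308.0], [336.0, 375.0]]
1.0 bow top ends [[283.0, 304.0], [331.0, 378.0]]
1.2 bow top ends [[288.0, 302.0], [325.0, 379.0]]
1.3 bow top ends [[291.0, 301.0], [322.0, 379.0]]
280  62  61  65  80  82  83  84  86  90  88  85  84  82  83  83  84  83  83  82  81
288  78  79  74  81  85  88  88  91  92  93  92  89  87  83  81  81  79  79  79  79
296  81  83  39  65  80  85  88  88  90  90  89  89  87  85  83  81  80  81  81  82
304  84  35  26  26  36  79  81  82  85  87  88  89  92  89  86  85  82  85  43  43
312  34  24  28  25  24  19  76  78  82  86  86  89  90  92  90  88  87  85  57  44
320  25  26  25  22  25  22   0  99  75  81  84  87  89  93  93  96  94  92  88  85
328  24  24  22  26  25  24   0 242 189  69  82  87  90  92  94  95  98  95  93  89
336  24  23  21  23  25  24  31 235 228 248  67  83  87  91  92  94  95  96  94  90
344  25  22  25  23  23  10 250 229 227 228 237  70  81  86  89  90  91  94  97  95
352  26  25  23  25  19 201 230 228 227 228 227 228 241  93  78  84  86  88  89  88
```

>>> {"method": "carry_out", "body": {
  "plan": [0.36,0,0,0,7,0.36,0,0,0,14,0.36,0,0,0,21,0.36,0,0,0,28,0.36,0,0,0,35,0.36,0,0,0,42,0.36,0,0,0,49,0.36,0,0,0,56]
}}

```text
t: 36.62
tool_pos: [0.5671, 0.1086, 0.0559]
tool_rot: [0.283, 0.959, 0.0, 0.0]
ft_force: [-0.7, -0.6, 0.9]
opening: 0.362
finger_force: 0.6
```

>>> {"method": "carry_out", "body": {
  "plan": [0.36,0.0005,-0.0005,0,7,0.36,0.001,-0.001,0,14,0.36,0.001,-0.001,0,21,0.36,0.001,-0.001,0,28,0.36,0.001,-0.001,0,35,0.36,0.001,-0.001,0,42,0.36,0.001,-0.001,0,49,0.36,0.001,-0.001,0,56]
}}

```text
t: 37.28
tool_pos: [0.5682, 0.1053, 0.0561]
tool_rot: [-0.199, 0.98, -0.002, -0.0]
ft_force: [-4.6, -7.1, 6.3]
opening: 0.361
finger_force: 19.2
```

>>> {"method": "carry_out", "body": {
  "plan": [0.36,0,0,0,5,0.36,0,0,0,10,0.36,0,0,0,15,0.36,0,0,0,20,0.36,0,0,0,23,0.36,0,0,0,23,0.36,0,0,0,23,0.36,0,0,0,23]
}}

```text
t: 37.95
tool_pos: [0.5722, 0.1017, 0.0595]
tool_rot: [-0.386, 0.923, -0.007, 0.003]
ft_force: [-0.0, -13.8, 12.7]
opening: 0.36
finger_force: 38.6
```

```bash
python3 rot.py w23
```

```text
37.95 [0.5722 0.1017 0.0595] [-0.386  0.923 -0.007  0.003] 0.3595626401200864 38.595434641465545 [ -0.  -13.8  12.7] [-3.48 -0.66 -0.8 ]
0 bow top ends [[370.0, 284.0], [329.0, 358.0]]
0.4 bow top ends [[381.0, 295.0], [317.0, 346.0]]
0.8 bow top ends [[388.0, 311.0], [310.0, 329.0]]
1.0 bow top ends [[389.0, 319.0], [309.0, 320.0]]
1.2 bow top ends [[389.0, 328.0], [310.0, 311.0]]
1.3 bow top ends [[388.0, 332.0], [311.0, 307.0]]
196 145 203 201 202 199 199 199 199 199 200 199 177 199 200 199 199 200 199 199 178 124 124 118 105 106 106 106 106 106 105 106 105 105 106  76  55  57  52  86  82
202 204 201 201 200 199 200 199 199 200 178 180 181 181 180 193 181 180 200 199 123 126 104 105 105 106 106 106 109  63 107 106 105 106 106 106 110  52  55  55  57
208 201 201 200 199 200 199 199 191 180 181 181 182 182 181 181 181 181 118 119 125 104 107 106 105 105 106 107  52  53  52 102 106 106 105 105 105 106  90  55  55
214 202 201 199 199 200 199 199 193 181 181 180 181 181 181 180 182  98 106 105 105 106 106 105 106 105 106  48  52  52  52  53  45 106 105 105 106 106 105 107  56
220 202 2
[... 3554 characters left out ...]
  18  19  23  17  21  23  23  26  26  27  24
352  24  22  23  26  23  24  23  24  26  27  22  19  83  98  93  87  73  85  96  94  93  92  87  87  86  85 127 124  87  14  19  27  19  23  24  22  24  23  24  23
358  21  22  24  23  23  23  24  26  23  24  24  18  77  90  88  85  97  96  95  92  90  87  85  87  85  85 124  71 102  25  19  26  23  23  23  22  21  22  23  23
364  23  22  24  23  24  22  25  23  23  24  27  19  75  75  81  87  86  87  87  87  88  86  87  85  84 124 105  99 102 113  20  24  22  22  22  21  23  23  23  21
370  23  23  23  22  23  23  25  23  23  24  26  17  69  74  73  72  72  72  88  88  87  84  87  84 126 103  82 102 100 106  18  25  24  24  22  24  24  22  23  25
```

>>> {"method": "carry_out", "body": {
  "plan": [0.36,0,0,0,-7,0.36,0,0,0,-14,0.36,0,0,0,-21,0.36,0,0,0,-28,0.36,-0.001,0,0,-35,0.36,-0.002,0,0,-42,0.36,-0.002,0,0,-49,0.36,-0.002,0,0,-56],
  "newtons": 25
}}

```text
t: 38.67
tool_pos: [0.5666, 0.1078, 0.0561]
tool_rot: [0.092, 0.996, 0.001, 0.001]
ft_force: [0.0, -0.4, -1.1]
opening: 0.361
finger_force: 0.0
```

>>> {"method": "carry_out", "body": {
  "plan": [0.36,0,0,0,-7,0.36,0,0,0,-13,0.28,0,0,0,-13,0.28,0,0,0,-10,0.26,0,0,0,-5,0.24,0,0,0,0,0.22,0,0,0,5,0.2,0,0,0,9,0.18,0,0,0,13]
}}

```text
invalid input at $.plan: expected 8 rows
```

>>> {"method": "carry_out", "body": {
  "plan": [0.34,0,0,0,-6,0.3,0,0,0,-11,0.27,0,0,0,-11,0.25,0,0,0,-8,0.24,0,0,0,-3,0.23,0,0,0,2,0.22,0,0,0,6,0.2,0,0,0,9]
}}

```text
t: 39.33
tool_pos: [0.5665, 0.1079, 0.0563]
tool_rot: [0.008, 1.0, 0.001, 0.001]
ft_force: [-0.4, 1.0, 0.6]
opening: 0.202
finger_force: 3.9
```

>>> {"method": "carry_out", "body": {
  "plan": [0.19,0,0,0,3,0.18,0,0,0,6,0.17,0,0,0,9,0.16,0,0,0,12,0.15,0,0,0,14,0.14,0,0,0,14,0.14,0,0,0,14,0.14,0,0,0,14]
}}

```text
t: 40.0
tool_pos: [0.5666, 0.1072, 0.0565]
tool_rot: [-0.111, 0.994, -0.0, 0.001]
ft_force: [1.8, -1.3, 0.4]
opening: 0.144
finger_force: 5.3
```

```bash
python3 rot.py w24
```

```text
40.0 [0.5666 0.1072 0.0565] [-0.111  0.994 -0.     0.001] 0.1436197239582434 5.2967027557315305 [ 1.8 -1.3  0.4] [-0.28 -0.38 -0.14]
0 bow top ends [[324.0, 278.0], [319.0, 368.0]]
0.4 bow top ends [[340.0, 283.0], [301.0, 363.0]]
0.8 bow top ends [[354.0, 293.0], [287.0, 352.0]]
1.0 bow top ends [[359.0, 300.0], [282.0, 344.0]]
1.2 bow top ends [[363.0, 308.0], [279.0, 335.0]]
1.3 bow top ends [[364.0, 312.0], [278.0, 331.0]]
196 199 199 198 193 181 181 181 181 181 181 183 100 107 105 105 106 107 106 107 106 106 106 105 106 105 106 106 106 106 106 106 106 106 106 106 106 105 106 106 106
202 199 199 200 180 181 181 180 181 181 181 182 103 106 105 105 105 107 106  51  51  51  47  54  64  91  94 104 110 109 108 107 107 106 107 106 106 106 106 106 105
208 199 199 200 181 181 182 181 181 181 181 182 106 106 106 106 107 106  70  53  53  53  53  53  53  53  54  54  53  53  52  53  53  52  53  52  53  51  48  46  54
214 199 199 179 182 181 181 181 181 181 181 194 106 106 107 106 107 106  48  53  53  52  52  52  54  52  53  54  54  53  53  53  52  54  53  53  53  53  52  53  53
220 199 199 1
[... 3550 characters left out ...]
  24  23  25  23  24  21 104 104 104 104 101
352  23 211 215 175   3  22  21  24  24  21  24  20  22  22  25  23  25  29  83  83  87  86  85  86  17  25  23  23  23  23  22  23  21  23  26  24  21  28  88 105
358  22  24  25  23  27  23  23  24  22  25  24  25  22  23  21  23  25  76  83  84  86  85  84  87  17  25  26  24  23  23  24  23  22  24  21  23  22  21  23  22
364  24  23  24  22  24  25  23  23  22  25  21  21  22  22  23  23  26  94  90  87  89  89  88  88  17  26  25  22  22  20  22  23  25  23  25  21  23  22  23  23
370  23  22  25  23  24  24  24  25  22  22  23  25  21  24  23  21  27  93  91  91  90  89  87  90  19  26  24  23  25  24  25  23  24  25  25  23  25  23  25  26
```

>>> {"method": "carry_out", "body": {
  "plan": [0.18,-0.003,-0.001,-0.002,-2,0.18,-0.0075,-0.002,-0.004,-4,0.18,-0.0075,-0.002,-0.004,-4,0,-0.0075,-0.002,-0.004,-4,0,-0.0075,-0.002,-0.004,-4,0,-0.0075,-0.002,-0.004,-1,0,-0.0075,-0.002,-0.004,2,0,-0.0075,-0.002,-0.004,3],
  "newtons": 30
}}

```text
t: 40.72
tool_pos: [0.558, 0.1017, 0.0519]
tool_rot: [-0.137, 0.991, -0.003, -0.001]
ft_force: [-0.4, -8.9, -0.5]
opening: 0.117
finger_force: 36.0
```

>>> {"method": "carry_out", "body": {
  "plan": [0,0,0,0,1,0,0,0,0,1,0,0.003,0.0005,0.001,1,0,0.006,0.001,0.002,1,0,0.009,0.0015,0.003,1,0,0.013,0.002,0.0045,1,0,0.016,0.0025,0.0065,1,0,0.019,0.003,0.0085,1]
}}

```text
t: 41.38
tool_pos: [0.5725, 0.1046, 0.0587]
tool_rot: [-0.144, 0.99, -0.003, -0.006]
ft_force: [-6.9, -6.1, -3.2]
opening: 0.119
finger_force: 34.0
```

>>> {"method": "carry_out", "body": {
  "plan": [0,0,0,-0.001,0,0,0.0005,0,-0.002,0,0,0.001,0,-0.002,0,0,0.001,0,-0.002,-1,0,0.001,0,-0.002,-3,0,0.001,0,-0.002,-5,0,0.001,0,-0.002,-7,0,0.001,0,-0.002,-8]
}}

```text
t: 42.05
tool_pos: [0.5733, 0.1081, 0.0578]
tool_rot: [-0.076, 0.997, 0.0, -0.005]
ft_force: [-9.9, 0.4, 4.2]
opening: 0.112
finger_force: 33.6
```

```bash
python3 look.py w25|cut -c1-1000
```

```text
42.05 [0.5733 0.1081 0.0578] 0.112 [-9.9  0.4  4.2] [0.04 2.23 0.12]
seated bow v 260.4032900074835 351.30975365784474 disc 280.9206433597367 358.7169672498766
[(230, 111, 17), (234, 107, 16), (238, 107, 17), (242, 107, 17), (246, 107, 17), (250, 106, 17), (254, 27, -4), (258, 39, 0), (262, 38, 0), (266, 74, 5), (270, 62, 4), (274, 69, 5), (278, 72, 5), (282, 73, 5), (286, 74, 6), (290, 74, 4), (294, 73, 5), (298, 71, 5), (302, 71, 5), (306, 71, 5), (310, 72, 5), (314, 71, 5), (318, 72, 5), (322, 74, 5), (326, 75, 5), (330, 75, 6), (334, 75, 5), (338, 76, 5), (342, 75, 5), (346, 74, 5), (350, 74, 5), (354, 74, 5), (358, 65, 4), (362, 93, 7), (366, 78, 5), (370, 78, 5), (374, 78, 6), (378, 45, 1), (382, 43, 0), (386, 48, 0), (390, 79, 8), (394, 127, 18), (398, 126, 20), (402, 126, 19), (406, 127, 20), (410, 127, 20)]
```

>>> {"method": "carry_out", "body": {
  "plan": [0,-0.002,0,0.002,0,0,-0.005,-0.0005,0.006,0,0,-0.008,-0.001,0.01,0,0,-0.011,-0.0015,0.014,0,0,-0.013,-0.002,0.018,0,0,-0.016,-0.0025,0.022,0,0,-0.019,-0.003,0.027,0,0,-0.022,-0.0035,0.031,0],
  "newtons": 50
}}

```text
t: 42.82
tool_pos: [0.5593, 0.1052, 0.0925]
tool_rot: [-0.076, 0.997, 0.0, 0.004]
ft_force: [-0.3, 0.1, 0.2]
opening: 0.11
finger_force: 52.1
```

Run:
```python
from key import *
o=get_obs();T=o['tool_pos'];print(o['t'],T,o['ft_force'],o['opening'])
snap('wrist','w26');R,L=lockT([.589,.1105,.1525])
w=cv2.imread('pics/w26_raw.png');print([(v,int(w[v,319:325].mean()),int((w[v,319:325,2].astype(int)-w[v,319:325,0]).mean())) for v in range(240,412,4)])
for s in(0,.01,.02,.03,.036):
  B=proj('w26',(bow+[0,0,.033+s])@R.T+L);print(s,B[:,1].min(),B[:,1].max())
```

```text
42.8167 [0.55928851 0.10518715 0.09253223] [-0.28041988  0.07763296  0.24377064] 0.10996667797546925
[(240, 99, 16), (244, 99, 15), (248, 99, 16), (252, 99, 16), (256, 91, 14), (260, 36, 0), (264, 35, 0), (268, 75, 5), (272, 62, 4), (276, 65, 4), (280, 68, 5), (284, 68, 5), (288, 68, 4), (292, 68, 5), (296, 66, 5), (300, 65, 5), (304, 66, 5), (308, 66, 4), (312, 66, 5), (316, 66, 4), (320, 67, 5), (324, 69, 4), (328, 70, 5), (332, 70, 5), (336, 70, 5), (340, 70, 5), (344, 69, 5), (348, 69, 5), (352, 69, 5), (356, 65, 4), (360, 94, 6), (364, 42, 0), (368, 34, -1), (372, 118, 18), (376, 118, 18), (380, 118, 18), (384, 118, 18), (388, 118, 18), (392, 118, 18), (396, 118, 18), (400, 168, 20), (404, 186, 22), (408, 186, 22)]
0 265.06670133461455 337.2870829116439
0.01 259.33425594644 335.7300135766552
0.02 252.92248226551055 334.0039940697111
0.03 245.70301788234482 332.07994900841436
0.036 240.9176654611946 330.8157874559716
```

>>> {"method": "carry_out", "body": {
  "plan": [0,-0.012,-0.002,0.018,0,0,-0.02,-0.01,0.05,0,0,-0.03,-0.045,0.06,2,0,-0.04,-0.085,0.06,4,0,-0.05,-0.12,0.06,6,0,-0.06,-0.16,0.06,8,0,-0.07,-0.2,0.06,8,0,-0.08,-0.235,0.06,8],
  "newtons": 25
}}

```text
t: 43.53
tool_pos: [0.4781, -0.1332, 0.1524]
tool_rot: [-0.145, 0.989, -0.002, 0.004]
ft_force: [0.8, -0.2, -1.2]
opening: 0.104
finger_force: 52.2
```

>>> {"method": "carry_out", "body": {
  "plan": [0,-0.009,-0.036,0,0,0,-0.0175,-0.0715,0,0,0,-0.0175,-0.0715,-0.03,0,0,-0.0175,-0.0715,-0.065,0,0,-0.0175,-0.0715,-0.095,0,0,-0.0175,-0.0715,-0.111,0,0,-0.0175,-0.0715,-0.111,0,0,-0.0175,-0.0715,-0.111,0]
}}

```text
t: 44.2
tool_pos: [0.46, -0.2025, 0.0398]
tool_rot: [-0.145, 0.989, -0.001, 0.001]
ft_force: [0.8, 0.6, -0.5]
opening: 0.108
finger_force: 52.2
```

>>> {"method": "carry_out", "body": {
  "plan": [0,0.006,0.002,0,0,0,0.011,0.0035,0.002,0,0,0.016,0.005,0.004,0,0,0.021,0.0065,0.006,0,0,0.026,0.008,0.009,0,0,0.031,0.0095,0.011,0,0,0.036,0.011,0.013,0,0,0.039,0.012,0.014,0]
}}

```text
t: 44.87
tool_pos: [0.496, -0.191, 0.0532]
tool_rot: [-0.145, 0.989, -0.001, -0.002]
ft_force: [-6.7, -4.7, -2.0]
opening: 0.103
finger_force: 50.9
```

```bash
cat > kp.py <<'E'
from key import *
import sys
f=sys.argv[1];o=get_obs();T=o['tool_pos'];q=o['tool_rot'];a=2*np.arctan2(q[1],q[0])-np.pi;a=np.arctan2(2*q[0]*q[1],2*q[0]**2-1)+np.pi
a=(a+np.pi)%(2*np.pi)-np.pi;print(o['t'],T.round(4),'yaw',np.degrees(a),o['ft_force'].round(1),o['opening']);snap('wrist',f);snap('scene','s'+f)
w=cv2.imread('pics/%s_raw.png'%f).astype(int);g=w.mean(2);rb=w[...,2]-w[...,0]
col=[(v,int(g[v,318:326].mean()),int(rb[v,318:326].mean())) for v in range(216,416,3)];print(col)
def wid(v):
    s=g[v-1:v+2].mean(0);l=r=321
    while l>280 and s[l]>42:l-=1
    while r<365 and s[r]>42:r+=1
    return int(l),int(r)
print([(v,*wid(v)) for v in range(262,400,9)])
for d in(-20,-10,0,10,20,32):
    R,P=pose(T,a,np.radians(d),0,-.0047);B=proj(f,bow@R.T+P);W=proj(f,np.array([[x,y,.016] for x in(-.01,.01) for y in(-.005,.005)])@R.T+P);D=proj('s'+f,disc@R.T+P)
    print(d,'bow v',B[:,1].min().round(),B[:,1].max().round(),'w',(W[1,0]-W[0,0]).round(1),(W[3,0]-W[2,0]).round(1),'scene disc',D.min(0).round(),D.max(0).round(),'nose',proj('s'+f,nose@R.T+P).round().tolist())
E
python3 kp.py w27
python3 - <<'E'
from key import *
s=cv2.imread('pics/sw27_raw.png');T=get_obs()['tool_pos'];u,v=proj('sw27',T+[0,0,.01])[0].astype(int)
for y in range(v-12,v+26): print(y,' '.join('%3d'%int(x.mean()) for x in s[y,u-16:u+16]))
print(u)
E
```

```text
44.8667 [ 0.496  -0.191   0.0532] yaw 16.665761938656583 [-6.7 -4.7 -2. ] 0.10287590209444586
[(216, 46, -62), (219, 46, -61), (222, 46, -61), (225, 44, -59), (228, 51, -34), (231, 81, 10), (234, 80, 9), (237, 85, 10), (240, 89, 12), (243, 101, 13), (246, 103, 13), (249, 66, 4), (252, 81, 5), (255, 81, 4), (258, 59, 4), (261, 56, 3), (264, 57, 4), (267, 59, 4), (270, 66, 5), (273, 69, 5), (276, 70, 5), (279, 70, 5), (282, 72, 5), (285, 72, 5), (288, 71, 5), (291, 72, 5), (294, 72, 5), (297, 70, 5), (300, 69, 5), (303, 68, 5), (306, 69, 5), (309, 69, 5), (312, 70, 5), (315, 69, 5), (318, 69, 5), (321, 69, 5), (324, 71, 5), (327, 72, 5), (330, 73, 5), (333, 73, 5), (336, 73, 5), (339, 73, 5), (342, 73, 5), (345, 72, 5), (348, 72, 5), (351, 70, 5), (354, 69, 2), (357, 55, 36), (360, 57, 37), (363, 56, 35), (366, 57, 37), (369, 65, 43), (372, 73, 49), (375, 80, 55), (378, 80, 55), (381, 79, 54), (384, 86, 60), (387, 85, 58), (390, 80, 54), (393, 81, 56), (396, 80, 55), (399, 157, 32), (402, 190, 27), (405, 188, 27), (408, 187, 26), (411, 187, 27), (414, 185, 27)]
[(262, 280, 365), (271, 
[... 5205 characters left out ...]
  69  76  75  74  76  74  71  73  67
309  67  68  67  72  64  69  68  69  57  67  61  61  68  58  63  65  61  68  74  75  75  80  77  77  77  77  72  76  73  73  74  74
310  72  70  69  66  67  69  71  69  71  68  66  67  60  65  62  70  59  65  62  66  70  71  78  75  81  78  77  76  72  71  69  73
311  91  94  88  71  76  69  58  66  68  66  65  70  72  69  64  64  61  68  64  64  59  64  62  66  73  76  73  75  78  76  76  73
312 101  97  99  95 100  89  74  75  78  67  64  70  69  65  73  61  76  75  68  67  66  60  63  58  65  64  63  61  71  69  74  79
313  99  96 101 100  97 100  97  99 106  90  79  74  68  68  69  69  70  72  63  66  75  74  65  60  63  63  58  65  65  64  67  83
407
```

```bash
cat > fitk.py <<'E'
from key import *
import sys
# args: file yaw_deg near far collar_near w1@289-307 w2@325-343
f=sys.argv[1];a=np.radians(float(sys.argv[2]));ob=np.array([float(x) for x in sys.argv[3:]]);T=get_obs()['tool_pos']
def pr(p):
    R,P=pose(T,a,*p);q=proj(f,np.array([[x,y,.016] for x in(-.0145,.0145,-.0085,.005) for y in(-.005,.005)])@R.T+P);D=proj(f,disc[80:]@R.T+P)
    return np.array([q[0,1],q[2,1],D[:,1].min(),q[5,0]-q[4,0],q[7,0]-q[6,0]])
for wt in([1,1,1,1.5,1.5],[1,1,1,0,0]):
    r=least_squares(lambda p:(pr(p)-ob)*wt,[0,0,0],x_scale=[.1,.01,.01]);print(np.degrees(r.x[0]).round(1),r.x[1:].round(4),(pr(r.x)-ob).round(1))
    R,P=pose(T,a,*r.x);print('nose world',(R@[0,0,-.063]+P).round(4),'collar',(R@[0,0,-.033]+P).round(4))
E
python3 fitk.py w27 16.7 269.5 354.5 248 30.7 29.2
```

```text
11.7 [-0.0061 -0.0069] [-0.   0.1 -0.1 -0.7  0.6]
nose world [ 0.5027 -0.1889  0.0274] collar [ 0.4969 -0.1907  0.0568]
11.7 [-0.0061 -0.0071] [-0.  -0.  -0.  -0.7  0.5]
nose world [ 0.5028 -0.1889  0.0273] collar [ 0.497  -0.1907  0.0566]
```

>>> {"method": "carry_out", "body": {
  "plan": [0,0.003,0.001,0,0,0,0.006,0.002,0,0,0,0.009,0.003,0.001,0,0,0.012,0.0035,0.001,0,0,0.014,0.0045,0.001,0,0,0.014,0.0045,0.001,0,0,0.014,0.0045,0.001,0,0,0.014,0.0045,0.001,0]
}}

```text
t: 45.63
tool_pos: [0.51, -0.1863, 0.0544]
tool_rot: [-0.145, 0.989, -0.001, -0.002]
ft_force: [-5.9, -3.5, -0.4]
opening: 0.106
finger_force: 51.1
```

```bash
python3 kp.py w28 | head -3
```

```text
45.6333 [ 0.51   -0.1863  0.0544] yaw 16.684504429383843 [-5.9 -3.5 -0.4] 0.10610914353289111
[(216, 79, 10), (219, 80, 10), (222, 84, 11), (225, 99, 13), (228, 64, 5), (231, 79, 5), (234, 74, 5), (237, 74, 5), (240, 74, 5), (243, 74, 5), (246, 68, 4), (249, 59, 4), (252, 59, 4), (255, 60, 3), (258, 60, 4), (261, 60, 3), (264, 60, 4), (267, 60, 4), (270, 63, 4), (273, 67, 5), (276, 71, 5), (279, 70, 5), (282, 70, 5), (285, 70, 5), (288, 71, 5), (291, 71, 5), (294, 71, 6), (297, 71, 5), (300, 70, 4), (303, 69, 5), (306, 68, 4), (309, 68, 5), (312, 68, 5), (315, 68, 5), (318, 69, 4), (321, 68, 4), (324, 69, 4), (327, 70, 5), (330, 71, 5), (333, 72, 5), (336, 72, 5), (339, 72, 5), (342, 72, 5), (345, 71, 5), (348, 71, 5), (351, 68, 4), (354, 76, 44), (357, 84, 58), (360, 86, 60), (363, 83, 57), (366, 80, 55), (369, 82, 57), (372, 76, 57), (375, 201, 26), (378, 191, 27), (381, 191, 27), (384, 189, 27), (387, 188, 27), (390, 188, 28), (393, 188, 28), (396, 181, 26), (399, 175, 26), (402, 124, 33), (405, 59, 45), (408, 35, 58), (411, 37, 58), (414, 39, 58)]
[(262, 280, 365), (271, 280, 365), (280, 280, 365), (289, 306, 337), (298, 305, 338), (307, 305, 338), (316, 307, 336), (325, 307, 336), (334, 307, 336), (343, 307, 336), (352, 309, 334), (361, 308, 335), (370, 308, 335), (379, 307, 336), (388, 307, 337), (397, 300, 343)]
```

```bash
python3 fitk.py w28 16.7 270 353 227.5 31.2 29
python3 - <<'E'
from h import *
# hole/stand check: none
S=np.array([.5362,-.1785]);print(S)
E
```

```text
0.5 [-0.0105 -0.0039] [ 0.7 -1.1  0.4  0.   1.4]
nose world [ 0.5005 -0.1892  0.0302] collar [ 0.5002 -0.1893  0.0602]
0.9 [-0.0114 -0.0018] [ 0.  -0.   0.   0.6  1.9]
nose world [ 0.5    -0.1893  0.0324] collar [ 0.4996 -0.1895  0.0624]
[ 0.5362 -0.1785]
```

>>> {"method": "carry_out", "body": {
  "plan": [0,-0.003,-0.001,0,0,0,-0.003,-0.001,0.02,0,0,0,0,0.03,0,0,0.012,0.0035,0.03,0,0,0.024,0.007,0.03,0,0,0.036,0.011,0.03,0,0,0.036,0.011,0.03,0,0,0.036,0.011,0.03,0]
}}

```text
t: 46.4
tool_pos: [0.549, -0.174, 0.0847]
tool_rot: [-0.146, 0.989, -0.0, 0.001]
ft_force: [0.0, 0.2, 0.3]
opening: 0.109
finger_force: 50.9
```

>>> {"method": "carry_out", "body": {
  "plan": [0,0,0,-0.006,0,0,0,0,-0.012,0,0,0,0,-0.018,0,0,0,0,-0.023,0,0,0,0,-0.028,0,0,0,0,-0.032,0,0,0,0,-0.032,0,0,0,0,-0.032,0]
}}

```text
t: 47.07
tool_pos: [0.5474, -0.1743, 0.0514]
tool_rot: [-0.145, 0.989, 0.0, -0.0]
ft_force: [0.2, 0.0, -0.8]
opening: 0.108
finger_force: 50.9
```

```bash
python3 kp.py w29 | head -2
```

```text
47.0667 [ 0.5474 -0.1743  0.0514] yaw 16.708217309760354 [ 0.2  0.  -0.8] 0.10810666595539167
[(216, 66, 44), (219, 66, 44), (222, 69, 46), (225, 61, 40), (228, 69, 38), (231, 77, 4), (234, 75, 5), (237, 75, 5), (240, 75, 5), (243, 75, 5), (246, 71, 4), (249, 60, 3), (252, 60, 4), (255, 61, 4), (258, 61, 3), (261, 61, 4), (264, 61, 4), (267, 62, 4), (270, 64, 4), (273, 69, 5), (276, 72, 5), (279, 72, 5), (282, 71, 5), (285, 72, 5), (288, 73, 5), (291, 72, 5), (294, 73, 5), (297, 73, 6), (300, 71, 5), (303, 70, 5), (306, 69, 4), (309, 69, 5), (312, 70, 5), (315, 70, 5), (318, 70, 4), (321, 70, 5), (324, 70, 5), (327, 72, 5), (330, 73, 5), (333, 74, 6), (336, 73, 5), (339, 73, 5), (342, 73, 5), (345, 73, 5), (348, 72, 5), (351, 69, 4), (354, 56, 34), (357, 35, 59), (360, 37, 58), (363, 38, 58), (366, 37, 59), (369, 48, 52), (372, 37, 60), (375, 38, 63), (378, 43, 73), (381, 49, 87), (384, 66, 131), (387, 70, 144), (390, 82, 175), (393, 82, 173), (396, 81, 171), (399, 82, 171), (402, 83, 169), (405, 84, 167), (408, 87, 163), (411, 82, 168), (414, 83, 166)]
```

>>> {"method": "carry_out", "body": {
  "plan": [0,0,0,-0.002,0,0,0,0,-0.004,0,0,0,0,-0.006,0,0,0,0,-0.008,0,0,0,0,-0.01,0,0,0,0,-0.012,0,0,0,0,-0.014,0,0,0,0,-0.014,0]
}}

```text
t: 47.83
tool_pos: [0.5473, -0.1742, 0.0372]
tool_rot: [-0.145, 0.989, 0.0, -0.0]
ft_force: [-0.3, -0.3, -1.1]
opening: 0.107
finger_force: 50.9
```

>>> {"method": "carry_out", "body": {
  "plan": [0,0,0,-0.0005,0,0,0,0,-0.001,0,0,0,0,-0.0015,0,0,0,0,-0.002,0,0,0,0,-0.0025,0,0,0,0,-0.003,0,0,0,0,-0.003,0,0,0,0,-0.003,0]
}}

```text
t: 48.5
tool_pos: [0.5477, -0.1743, 0.0348]
tool_rot: [-0.145, 0.989, 0.0, -0.0]
ft_force: [-0.5, -0.2, -1.3]
opening: 0.11
finger_force: 50.9
```

>>> {"method": "carry_out", "body": {
  "plan": [0.2,0,0,0,0,0.4,0,0,0,0,0.4,0,0,0,0,0.4,0,0,0,0,0.4,0,0,0.02,0,0.4,0,0,0.05,0,0.4,0,0,0.085,0,0.4,0,0,0.12,0]
}}

```text
t: 49.17
tool_pos: [0.5469, -0.1741, 0.1555]
tool_rot: [-0.145, 0.989, 0.0, -0.001]
ft_force: [0.2, -0.1, 0.1]
opening: 0.398
finger_force: 0.0
```

Run:
```python
from key import *
o=get_obs();T=o['tool_pos'];print(o['t'],T,o['ft_force'],o['opening'])
for n in('scene','wrist','top'): snap(n,n+'30')
a=np.radians(16.7)
R,P=Rz(a),np.array([.5362,-.1785,.042])
d=disc+[0,0,.033];b=bow+[0,0,.033]
for f in('scene30','wrist30'):
    D=proj(f,d@R.T+P);B=proj(f,b@R.T+P);print(f,'disc',D.min(0).round(1),D.max(0).round(1),'bow',B.min(0).round(1),B.max(0).round(1))
s=cv2.imread('pics/scene30_raw.png').astype(int);gray=(np.abs(s[...,2]-s[...,0])<16)
u,v=proj('scene30',P)[0].astype(int);print(u,v)
for y in range(v-30,v+12): print(y,' '.join(('%3d'%s[y,x].mean()) if gray[y,x] else ' . ' for x in range(u-16,u+17)))
w=cv2.imread('pics/wrist30_raw.png').astype(int);u,v=proj('wrist30',P)[0].astype(int);print(u,v)
for y in range(v-30,v+80,5): print(y,' '.join(('%3d'%w[y,x].mean()) if abs(w[y,x,2]-w[y,x,0])<12 else ' . ' for x in range(u-50,u+51,4)))
```

```text
49.1667 [ 0.54690445 -0.17406986  0.15554725] [ 0.24965033 -0.05832654  0.08972746] 0.3980195542594581
scene30 disc [403.4 277.8] [421.6 290.4] bow [408.7 259.8] [419.1 281.9]
wrist30 disc [301.3 173. ] [347.3 219.1] bow [316.3 180. ] [332.4 232. ]
412 284
254  .   .   .   .   .   .   .   .   .   .   .   .   .   .   .   .   .   .   .   .   .   .   .   .   .   .   .   .   .   .   .   .   . 
255  .   .   .   .   .   .   .   .   .   .   .   .  159  .   .   .   .   .   .   .   .   .   .   .   .   .   .   .   .   .   .  166  . 
256  .   .   .   .   .   .   .   .   .   .   .   .   .   .   .   .   .   .   .   .   .   .   .   .   .   .   .   .   .   .   .  176  . 
257  .   .   .   .   .   .   .   .   .   .   .   .  156  .  156  .   .  150  92  .   .   .   .   .   .   .   .   .   .   .   .  150  . 
258  .   .   .   .   .   .   .   .   .   .   .   .   .   .   .  160  .  149  81  .   .   .   .   .   .   .   .   .   .   .   .   .   . 
259  .   .   .   .   .   .   .   .   .   .   .   .   .   .   .   .   .   .  120  .   .   .   .   .   .   .   .   .   .   .   .   .   . 
260  .   .   .   .   .   . 
[... 6551 characters left out ...]
   .   .   .   .   .   .   .   .   .   .   .   .   . 
245  .   .   .   .   .   .   .   .   .   .   .   .   .   .   .   .   .   .   .   .   .   .   .   .   .   . 
250  .   .   .   .   .   .   .   .   .   .   .   .   .   .   .   .   .   .   .   .   .   .   .   .   .   . 
255  .   .   .   .   .   .   .   .   .   .   .   .   .   .   .   .   .   .   .   .   .   .   .   .   .   . 
260  .   .   .   .   .   .   .   .   .   .   .   .   .   .   .   .   .   .   .   .   .   .   .   .   .   . 
265  .   .   .   .   .   .   .   .   .   .   .   .   .   .   .   .   .   .   .   .   .   .   .   .   .   . 
270  .   .   .   .   .   .   .   .   .   .   .   .   .   .   87  .   86  .   .   .   .   .   .   .   .   .
```

Run:
```python
from key import *
a=cv2.imread('pics/t4_raw.png').astype(int);b=cv2.imread('pics/top30_raw.png').astype(int)
R,L=lockT([.589,.1105,.1525])
q=proj('top30',np.array([[x,y,.005] for x in(-.026,.026) for y in(-.022,.08)])@R.T+L);u0,v0=q.min(0).astype(int);u1,v1=q.max(0).astype(int)
d=np.abs(a-b).mean(2)[v0:v1+1,u0:u1+1];print(d.mean(),d.max(),(d>25).sum(),(u0,v0,u1,v1))
k=proj('top30',L)[0].astype(int);print(a[k[1]-5:k[1]+6,k[0]].tolist(),b[k[1]-5:k[1]+6,k[0]].tolist())
```

```text
1.6034985422740524 5.666666666666667 0 (np.int64(264), np.int64(217), np.int64(312), np.int64(244))
[[122, 127, 138], [102, 110, 118], [75, 81, 91], [61, 69, 79], [63, 77, 92], [66, 87, 108], [71, 98, 121], [76, 104, 132], [87, 114, 142], [97, 117, 138], [112, 121, 135]] [[120, 125, 134], [103, 107, 117], [74, 82, 92], [59, 68, 79], [62, 77, 92], [66, 86, 105], [73, 97, 121], [77, 105, 132], [87, 114, 141], [97, 116, 138], [113, 122, 137]]
```

The lock and cover look the same as when the cover was first opened: the cover is open and the keyhole is at home. The key is back upright in its stand and the robot is clear, so I'm handing in.

```bash
python3 -c "
from bench import manip
print(manip.sign_off())"
```

```text
the job is handed in; nothing more can be done
None
```

The key test was carried out and handed in at about 49 s, with no verdict returned. In the last pictures the cover is open, the lock is at home and the key stands upright in its stand. The seating and full turn were judged from pictures and forces, and I did not re-measure the loose items at the end.

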